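Part the two press-fit halves of a lamp housing with a wedge

TASK

Clear the caps lying on top of the lamp housing into the steel tray, side by side, and turn the clamp knob in front of the housing about a quarter turn anticlockwise so that the sliding half is free. Then take the steel wedge from its stand and press its blade slowly down into the pry notches at the two ends of the seam, a little at one end and then at the other, so that neither end ever gets more than about 6 mm ahead of the other, until both ends stand about 10 mm open and the sliding half is square to the fixed one again. Push the halves apart only with the wedge, not the gripper, put the wedge back upright in its stand, leave the knob free, and do not disturb the bottle, jar and tip box nearby.

Things in the scene. Friction and masses are not known exactly. Their poses are not given: they have to be found in the camera images.
- jig: Fixed service jig (dark steel base, 12 mm thick) with a closed cream housing on it, 120 mm (x, -60 to +60) by 180 mm (y), flat top 80 mm above the bench. Origin: on the bench under the middle of the seam. The seam lies in the plane x = 0 along y; the fixed half is on +x, the sliding half on -x. Away from its two pry notches the seam is shut tight.
- notch_left (a point): Centre of the pry notch at the seam's +y end, at the housing top, 52 mm from mid-seam; fixed. The notch is 26 mm long (y); closed, it is a V 13 mm wide at the top narrowing over 8 mm of depth to a slot 3 mm wide and over 55 mm deeper. Opened by g the slot is 3 mm + g wide; its fixed wall stays 1.5 mm to +x of this point, so the slot's middle shifts by g/2 to -x.
- notch_right (a point): The same for the pry notch at the -y end of the seam.
- carriage (a joint): Opening of the sliding half at mid-seam, m: 0 closed, at most 0.016, growing towards the jig's -x. Blocked while the knob is locked. Moves stiffly (about 9 N, plus drag growing with speed: press the wedge in at 10 to 15 mm/s) and stays where it is left.
- skew (a joint): Turn of the sliding half, rad, counter-clockwise from above positive; 0 is square. Opening at the left (+y) notch = carriage + 0.052 x skew, at the right notch = carriage - 0.052 x skew (m); 0.058 rad is one end 6 mm ahead. A wedge pressed in at one notch opens that end; the other stays nearly where it was. Stiff (about 0.5 N m), stays where left.
- knob (a joint): Angle of the clamp knob, rad: near 0 locked (grip bar and the steel tongue under it lie along the jig's x axis, and the tongue blocks the sliding half), growing counter-clockwise from above to a stop at 1.5; free from 1.2 on. Light friction (0.05 N m), stays where left.
- knob_grip (a point): On the knob's vertical axis at mid-height of its grip bar, 110 mm above the bench, 100 mm from the jig's origin towards -x. The dark bar is 50 mm long, 12 mm thick, 24 mm high (top 120 mm above the bench), over a disc 44 mm across whose top is 96 mm above the bench. The bar lies along the jig's x at joint value 0 and turns with the knob.
- wedge: Wedge, 160 g, upright. Origin: middle of the blade's tip; z up, x across the blade's thickness, y its width. Polished steel blade (friction about 0.25) 18 mm wide, 66 mm long, 1.5 mm thick at the tip growing evenly to 17.5 mm; flange 44 (x) by 40 mm (y) at z 66 to 72 mm; dark handle 24 by 24 mm, z 72 to 120 mm.
- stand: Grey block 70 mm (x) by 64 mm (y), 84 mm high, fixed. Origin: centre of its underside. An upright opening 22 mm (x) by 26 mm (y) goes down through its middle: the wedge hangs in it, flange on the block's top, tip 18 mm above the bench, its x along the stand's x (either way round).
- tray: Low open steel tray 210 mm (x) by 140 mm (y), 22 mm high, walls and floor 4 to 5 mm thick, fixed to the bench at a varying place and turn. Origin: centre of its underside.
- bottle: Bystander: white bottle, 52 mm across, 120 mm high. Origin: centre of its underside. Leave alone.
- jar: Bystander: glass jar with white lid, 60 mm across, 70 mm high. Origin: centre of its underside. Leave alone.
- tipbox: Bystander: clear box of pipette tips, 85 mm (x) by 120 mm (y), 52 mm high. Origin: centre of its underside. Leave alone.
- cap0_center (a point): Middle of an aluminium lens cap, a solid puck 34 mm across and 22 mm high (11 mm below its top), about 45 g, with two dark bands; starts over the left notch. Two to four caps are present.
- cap0: The same cap; origin: centre of its underside, z axis its own axis.
- cap1_center (a point): Middle of an aluminium lens cap, a solid puck 34 mm across and 22 mm high (11 mm below its top), about 45 g, with two dark bands; starts over the right notch. Two to four caps are present.
- cap1: The same cap; origin: centre of its underside, z axis its own axis.
- cap2_center (a point): Middle of an aluminium lens cap, a solid puck 34 mm across and 22 mm high (11 mm below its top), about 45 g, with two dark bands; starts on the fixed half. Two to four caps are present.
- cap2: The same cap; origin: centre of its underside, z axis its own axis.
- cap3_center (a point): Middle of an aluminium lens cap, a solid puck 34 mm across and 22 mm high (11 mm below its top), about 45 g, with two dark bands; starts on the sliding half. Two to four caps are present.
- cap3: The same cap; origin: centre of its underside, z axis its own axis.

How it is judged:
By the outcome, as a careful person would: the job done as asked, in the order asked, and still so for the second after the job is handed in, with the robot touching nothing.
Of cap0, cap1, cap2, cap3 only 2 to 4 are there at a start; the rules pass over those that are not, and their reading is None.
At some moment in a run one of cap0, cap1, cap2, cap3 may be knocked a few centimetres aside while the robot is not near it.
It also fails if it takes over 208 s, if anything falls off the work surface, if the arm or the gripper's body presses on something with over 40 N, if the wrist force passes 120 N, or if a joint passes its speed limit or range.

ROBOT

A 7-joint arm with a two-finger parallel gripper is mounted at the origin on the work surface. World frame = base frame: x ahead of the robot, y to its left, z up, the work surface at z = 0. Lengths are in m, angles in rad, forces in N, time in s.
With the tool pointing down it reaches from about 0.4 to 0.875 m from the base axis. Payload 19.3 kg.
Tool frame: the origin (TCP) lies on the centre line of the jaws, within the pads' length; the fingertips stand 19 mm ahead of it and the grasp point (between the pads) is the TCP (manip.tcp_to_tips is the distance from the TCP to the fingertips, in m); x points along the fingers, z is the direction in which the jaws open and shut, and the axes are right-handed (so a half turn about x gives the same grasp; the last joint's range is limited). The gripper opens to 85 mm and grips with 20 to 120 N. Pads are 22 mm wide; open, the fingers measure 114 mm over their backs; the gripper's body (76 mm by 85 mm) begins 54 mm behind the grasp point. The pads swing forward as they close: fully open they stand 13 mm farther back than shut.
Start: joints at [-1.229, 0.521, -0.036, 1.599, 0.021, 1.021, -0.113], TCP at [0.25, 0.573, 0.25] pointing down, gripper open.
Joint ranges: [-2.91, 2.91], [-0.3, 2.13], [-1.5, 1.42], [0.17, 2.43], [-1.26, 4.41], [0.16, 1.93], [-2.52, 2.52]. Speed limits (rad/s): [1.89, 1.89, 2.39, 2.39, 3.01, 3.01, 3.01].

INTERFACE

Orientations are given as a 3x3 rotation matrix whose columns are the frame's x, y, z axes.
In Python, from cell import status, cams, order, manip gives the robot as it stands. The module is installed in compiled form; this text tells all that it offers.
- The arm moves only by the shell command python3 -m inch 'ROWS' [FORCE]. ROWS is JSON, one flat list of numbers, 7 for each row, row after row: the shift along the tool's x, y, z in mm, then the turn, a rotation vector about the tool's x, y, z in degrees, then the finger opening in mm, from 0 to 85.4. In form: [dx, dy, dz, ax, ay, az, claw, dx, dy, dz, ax, ay, az, claw, ...]. A call has 1 to 20 rows; each row is the pose to reach, as a shift and turn from the pose commanded when the call began, along the tool's axes at that moment; what a row does not reach only later rows make up. A row lasts 1/12 s, in which the tool goes at most 41.7 mm and 7.16 degrees, less where a joint would pass 70% of its speed; a pose out of reach is approached as far as the arm can. A call with a gripper value outside its range is refused whole. The fingers move at their own pace and stop on an object; FORCE is the grip in N (left out, the last holds). Time passes only in rows, so rows that repeat a pose let the fingers close. It gives the time, the measured TCP pose, the force and the opening at its end, in the units of the state.
- status.get_state(): the state, without advancing time (a new reading comes with each control period).
- cams.camera(name): name is "side" or "top" or "wrist"; returns a dict with "image" (420x560x3 uint8, red, green, blue), "mtx" (3x3 intrinsics, pixels), "dist_coeffs" ([k1, k2, p1, p2, k3] as OpenCV has them; the pictures are not rectified), "eye" and "attitude" of the camera in the world. Camera axes: x right, y up, looking along -z (the intrinsics and any distortion apply to the point x, -y, -z); pixel columns grow to the right and rows downward; lengths in m; the calibration is good to about 2 mm. A picture is of the moment at which its call begins. There is no depth.
- order.finish_job(): hands the job in, once; it reports no verdict.
The state is a dict: "time_s": time; "qpos": joint angles; "joint_vel": joint speeds; "effort": joint torques, N m; "tool_pos": TCP position; "eef_rot": TCP orientation; "ft_force": force on the tool from outside, world axes, zero at the start; "moment": the same for the moment, N m; "gripper_width": finger opening in m.
Only numpy, scipy, OpenCV 4.12 (cv2) and the standard library are available. Lean on these libraries where they do the work, as an engineer would, in place of code of your own. Each camera call takes 0.05 s, during which the arm holds its last target.

## Working session

There is one attempt and no reset: what is moved stays moved. The work goes in short steps, Python scripts to look and compute and a shell command to move; the robot and the scene stay as the last step left them, time stands still between calls to the robot, and variables do not carry over. Pictures are saved under pics/ and viewed, and the job is handed in when it is done.

```bash
mkdir -p pics; ls; python3 - <<'E'
from cell import status,cams,manip
import cv2,numpy as np
s=status.get_state()
for k,v in s.items(): print(k,np.round(v,4).tolist())
print(manip.tcp_to_tips)
for n in ["top","side","wrist"]:
    c=cams.camera(n); cv2.imwrite(f"pics/a_{n}.png",c["image"][:,:,::-1])
    print(n,np.round(c["mtx"],1).tolist(),c["dist_coeffs"],np.round(c["eye"],3).tolist(),np.round(c["attitude"],3).tolist())
E
```

```text
pics
time_s 0.0
qpos [-1.2292, 0.522, -0.0363, 1.6, 0.0212, 1.0211, -0.1128]
joint_vel [-0.0002, -0.0003, -0.0005, -0.0009, -0.0017, 0.0014, 0.0005]
effort [0.0018, -92.7112, 1.9809, -36.9923, 0.0179, 0.0083, 0.0001]
tool_pos [0.2501, 0.5724, 0.2497]
eef_rot [[-0.0004, -0.9164, 0.4003], [-0.0011, 0.4003, 0.9164], [-1.0, -0.0001, -0.0011]]
ft_force [0.224, 0.1462, 0.9208]
moment [0.0592, -0.0037, -0.0257]
gripper_width 0.0856
0.019
top [[507.6, 0.0, 278.2], [0.0, 507.6, 216.2], [0.0, 0.0, 1.0]] [-0.05381188  0.          0.          0.          0.        ] [0.494, 0.01, 1.217] [[0.007, 0.994, -0.109], [-1.0, 0.006, -0.008], [-0.007, 0.11, 0.994]]
side [[410.3, 0.0, 276.5], [0.0, 410.3, 205.8], [0.0, 0.0, 1.0]] [0.01651072 0.         0.         0.         0.        ] [0.441, -0.62, 0.616] [[0.951, 0.194, -0.24], [-0.309, 0.597, -0.741], [-0.001, 0.779, 0.627]]
wrist [[376.1, 0.0, 280.5], [0.0, 376.1, 210.1], [0.0, 0.0, 1.0]] [-0.02611375  0.          0.          0.          0.        ] [0.177, 0.603, 0.373] [[0.401, -0.871, -0.284], [0.916, 0.381, 0.126], [-0.001, -0.311, 0.951]]
```

View pics/a_top.png

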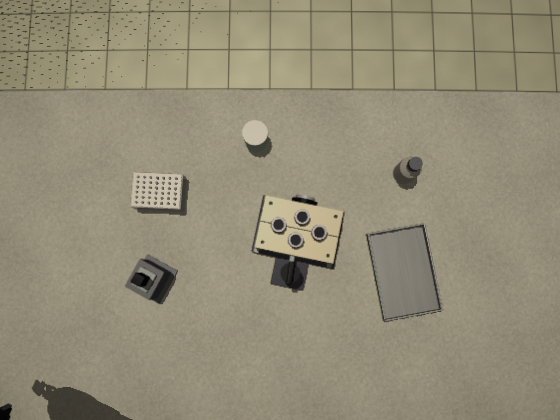

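View pics/a_side.png

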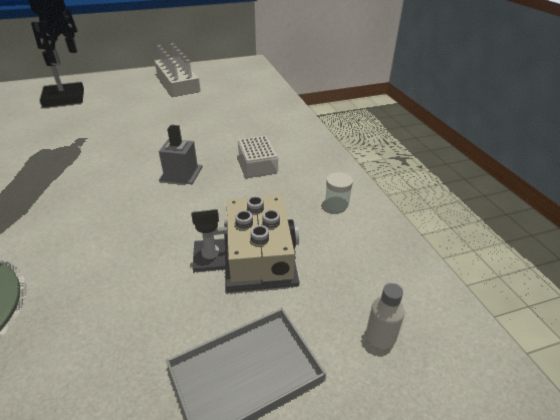

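View pics/a_wrist.png

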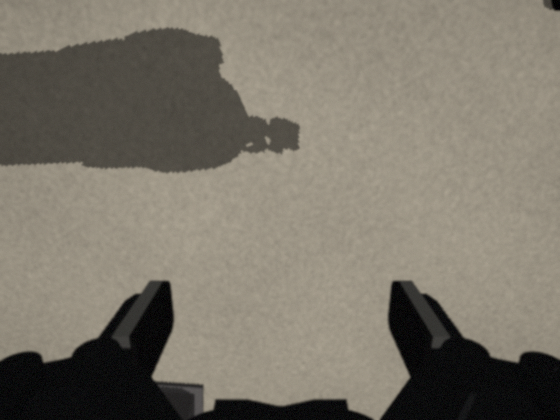

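The top view shows four caps on the housing near (279,225), (302,217), (319,233) and (296,241). The knob is at about (292,272), the stand with the wedge at about (146,280), and the tray at about (404,272). The jar, bottle and tip box are clear of these. I'll build the ray casting next and take measurements.

```bash
cat > h.py <<'E'
import numpy as np,cv2
from cell import status,cams
def cam(n): return cams.camera(n)
def ray(c,uv):
    p=cv2.undistortPoints(np.array(uv,float).reshape(-1,1,2),c["mtx"],c["dist_coeffs"]).reshape(-1,2)
    d=np.c_[p[:,0],-p[:,1],-np.ones(len(p))]@np.array(c["attitude"]).T
    return np.array(c["eye"]),d
def onplane(c,uv,z):
    e,d=ray(c,uv); return e+d*((z-e[2])/d[:,2])[:,None]
def proj(c,P):
    P=np.atleast_2d(P); q=(P-np.array(c["eye"]))@np.array(c["attitude"]); q=q*[1,-1,-1]
    return cv2.projectPoints(q,np.zeros(3),np.zeros(3),c["mtx"],c["dist_coeffs"])[0].reshape(-1,2)
def cross(c1,u1,c2,u2):
    e1,d1=ray(c1,u1);e2,d2=ray(c2,u2);d1=d1[0];d2=d2[0]
    t=np.linalg.lstsq(np.c_[d1,-d2],e2-e1,rcond=None)[0]
    a,b=e1+t[0]*d1,e2+t[1]*d2
    return (a+b)/2,np.linalg.norm(a-b)
def crop(c,x0,y0,x1,y1,k,fn):
    cv2.imwrite(fn,cv2.resize(c["image"][y0:y1,x0:x1,::-1],None,fx=k,fy=k,interpolation=cv2.INTER_CUBIC))
E
python3 - <<'E'
from h import *
c=cam("top")
crop(c,235,180,365,300,6,"pics/b1.png"); crop(c,110,240,200,320,8,"pics/b2.png"); crop(c,355,215,455,330,5,"pics/b3.png")
im=c["image"].astype(int); hsv=cv2.cvtColor(c["image"],cv2.COLOR_RGB2HSV)
print(hsv[205,290],hsv[250,320],hsv[330,320],hsv[300,400],hsv[282,145],hsv[265,160])
E
```

```text
[ 23  61 200] [ 21  68 194] [ 21  47 153] [ 21  25 131] [110 128   6] [12 14 94]
```

```bash
python3 - <<'E'
from h import *
c=cam("side")
crop(c,185,190,305,290,6,"pics/b4.png"); crop(c,150,115,215,190,8,"pics/b5.png")
E
```

```text
(no output)
```

View pics/b1.png

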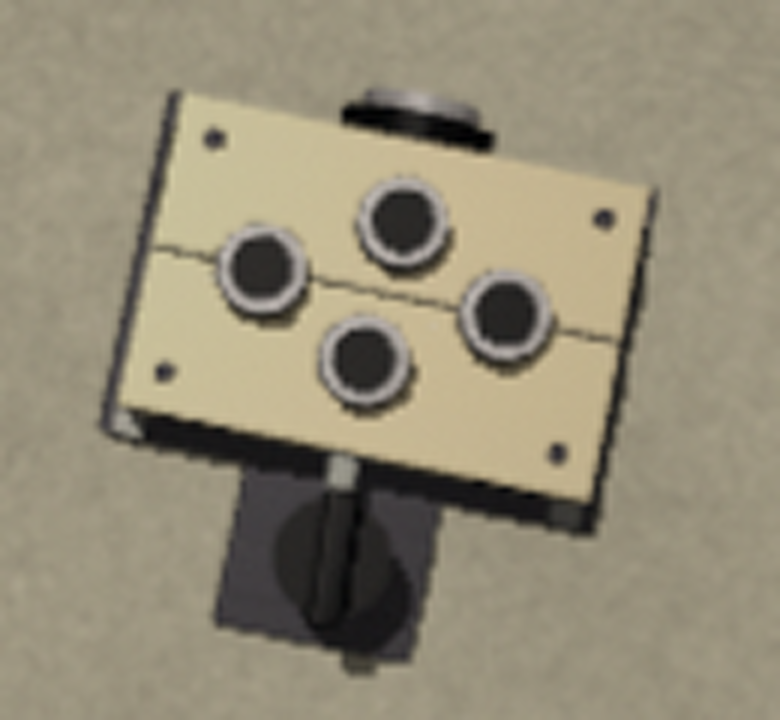

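View pics/b2.png

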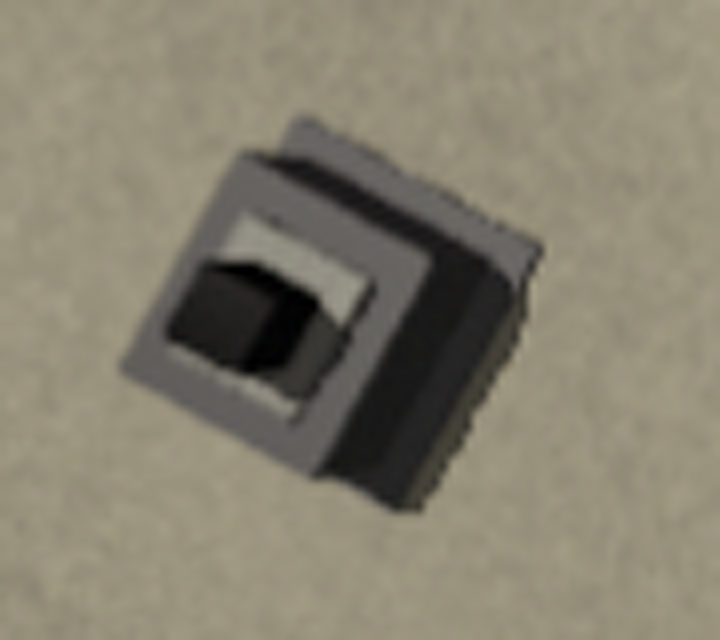

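View pics/b3.png

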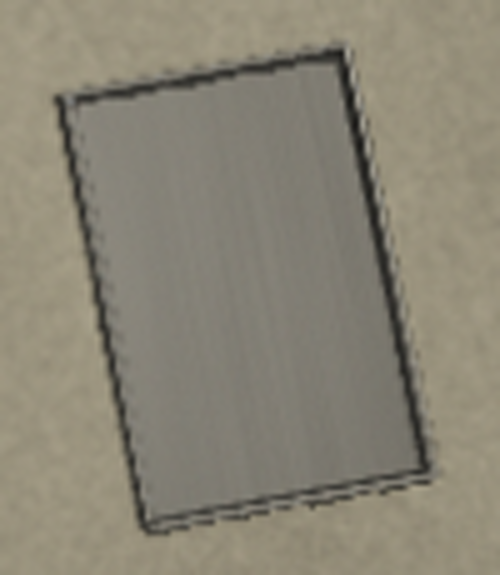

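View pics/b4.png

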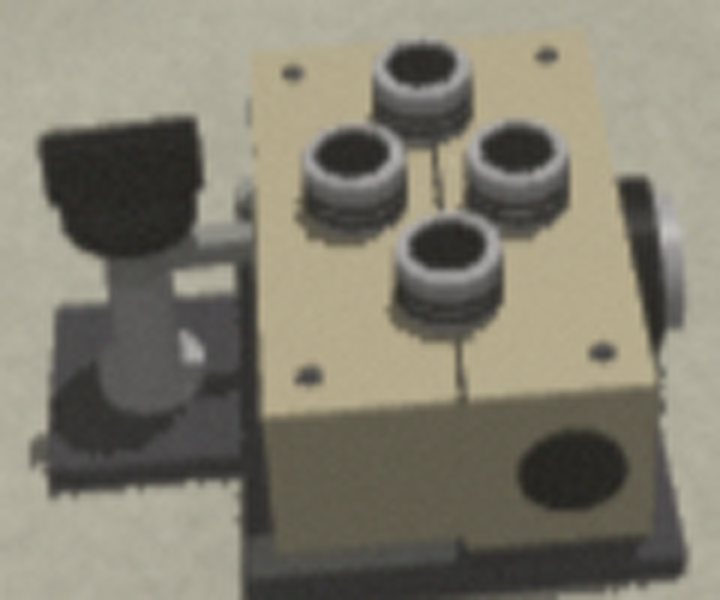

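View pics/b5.png

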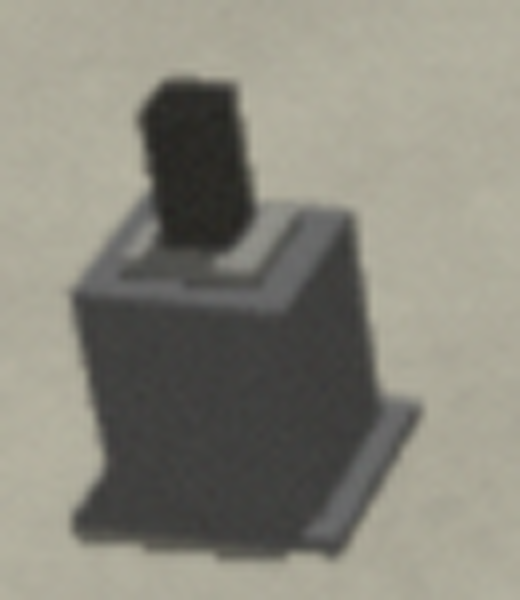

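In b1 to b3, the housing, stand top and tray corners are clear. In b4 the knob bar lies along the jig x axis and is locked. I'll convert these to world positions.

```bash
cat > meas.py <<'E'
from h import *
def f(pts,x0,y0,k): return (np.array(pts,float)+.5)/k-.5+[x0,y0]
def housing(c,show=True):
    hsv=cv2.cvtColor(c["image"],cv2.COLOR_RGB2HSV)
    m=((hsv[...,2]>165)&(hsv[...,1]>50)).astype(np.uint8); m[:180]=0;m[300:]=0;m[:,:235]=0;m[:,365:]=0
    cs=cv2.findContours(m,cv2.RETR_EXTERNAL,cv2.CHAIN_APPROX_NONE)[0]; k=max(cs,key=cv2.contourArea)[:,0]
    h=cv2.convexHull(k.astype(np.int32))[:,0]
    P=onplane(c,k,0.08)[:,:2]
    r=cv2.minAreaRect((P*1000).astype(np.float32)); return r,m
E
python3 - <<'E'
from meas import *
c=cam("top"); s=cam("side")
r,m=housing(c); print("rect",r)
C=onplane(c,f([(180,93),(652,188),(592,502),(122,408)],235,180,6),.08); print("corners",C.round(4).tolist(),"ctr",C.mean(0))
y=(C[0]+C[3]-C[1]-C[2])[:2]; print("yaw",np.degrees(np.arctan2(y[1],y[0]))-90, np.linalg.norm(y)/2)
# caps dark disc at top
g=cv2.cvtColor(c["image"],cv2.COLOR_RGB2GRAY)
tops=f([(263,268),(402,222),(506,314),(365,360)],235,180,6)
Pc=onplane(c,tops,.102)
ss=f([(421,63),(515,148),(449,243),(353,153)],185,190,6)
for n,i,j in zip("cap0 cap2 cap1 cap3".split(),tops,ss):
    X,e=cross(c,i,s,j); print(n,onplane(c,i,.102).round(4),X.round(4),round(e,4), onplane(s,j,.102).round(4))
print("knob top",onplane(c,f([(349,475),(326,622)],235,180,6),.12).round(4).tolist(), "side",onplane(s,f([(45,132),(198,120),(45,142),(198,130)],185,190,6),.12).round(4).tolist())
S=onplane(c,f([(240,153),(430,260),(322,478),(120,372)],110,240,8),.084);print("stand",S.round(4).tolist(),S.mean(0),"sides",[np.linalg.norm(S[i]-S[i-1]).round(4) for i in range(4)])
ss=onplane(s,f([(150,195),(352,212),(283,308),(75,290)],150,115,8),.084);print("stand side",ss.round(4).tolist(),ss.mean(0))
W=onplane(c,f([(168,330),(207,265),(282,303),(247,372)],110,240,8),.138);print("handle top",W.round(4).tolist(),W.mean(0))
T=onplane(c,f([(57,97),(343,45),(432,475),(145,530)],355,215,5),.022);print("tray",T.round(4).tolist(),T.mean(0),[np.linalg.norm(T[i]-T[i-1]).round(4) for i in range(4)])
st=np.array([(168,366),(283,314),(325,376)]);print(onplane(s,st,.022).round(4).tolist())
E
```

```text
rect ((622.2378540039062, -32.95838165283203), (177.59608459472656, 58.961021423339844), 78.60295104980469)
corners [[0.6673, 0.0504, 0.08], [0.6322, -0.1274, 0.08], [0.5144, -0.1043, 0.08], [0.5483, 0.0709, 0.08]] ctr [ 0.59053686 -0.02759675  0.08      ]
yaw -11.053236713447518 0.17989551874275503
cap0 [[0.599  0.0185 0.102 ]] [0.6004 0.0182 0.1027] 0.0028 [[0.602 0.019 0.102]]
cap2 [[ 0.6164 -0.0326  0.102 ]] [ 0.6177 -0.0329  0.1014] 0.0027 [[ 0.6189 -0.0336  0.102 ]]
cap1 [[ 0.5826 -0.0708  0.102 ]] [ 0.5842 -0.0711  0.1022] 0.0032 [[ 0.5858 -0.071   0.102 ]]
cap3 [[ 0.5654 -0.0191  0.102 ]] [ 0.5669 -0.0193  0.1017] 0.0029 [[ 0.5683 -0.0198  0.102 ]]
knob top [[0.5228, -0.013, 0.12], [0.4704, -0.005, 0.12]] side [[0.474, -0.0007, 0.12], [0.5211, -0.0098, 0.12], [0.4732, -0.0056, 0.12], [0.5201, -0.0147, 0.12]]
stand [[0.5213, 0.3291, 0.084], [0.4921, 0.2746, 0.084], [0.4315, 0.3031, 0.084], [0.4601, 0.3609, 0.084]] [0.47626465 0.31691742 0.084     ] sides [np.float64(0.069), np.float64(0.0618), np.float64(0.0669), np.float64(0.0644)]
stand side [[0.4641, 0.3579, 0.084], [0.5244, 0.327, 0.084], [0.495, 0.2751, 0.084], [0.4353, 0.3055, 0.084]] [0.4797086  0.31634155 0.084     ]
handle top [[0.473, 0.3316, 0.138], [0.4902, 0.3218, 0.138], [0.4804, 0.3013, 0.138], [0.4621, 0.3101, 0.138]] [0.47643488 0.31619859 0.138     ]
tray [[0.5847, -0.1879, 0.022], [0.6101, -0.3242, 0.022], [0.4087, -0.3617, 0.022], [0.3831, -0.2268, 0.022]] [ 0.49662571 -0.27513302  0.022     ] [np.float64(0.2053), np.float64(0.1387), np.float64(0.2049), np.float64(0.1373)]
[[0.3865, -0.2426, 0.022], [0.5871, -0.2064, 0.022], [0.6117, -0.3331, 0.022]]
```

```bash
cat > plan.py <<'E'
from h import *
from scipy.spatial.transform import Rotation as R
import sys
def go(x,y,z,jaw):
    s=status.get_state(); T=np.array(s["eef_rot"]); p=np.array(s["tool_pos"])
    a=np.radians(jaw); zz=np.array([np.cos(a),np.sin(a),0]); xx=np.array([0,0,-1.]); D=np.c_[xx,np.cross(zz,xx),zz]
    rv=np.degrees(R.from_matrix(T.T@D).as_rotvec())
    print("shift mm",(T.T@(np.array([x,y,z])-p)*1000).round(1),"turn",rv.round(1),"| t",round(s["time_s"],2),"pos",p.round(4),"jaw",np.degrees(np.arctan2(T[1,2],T[0,2])).round(1),"w",round(s["gripper_width"]*1000,1),"F",np.round(s["ft_force"],1),"tilt",T[2,0].round(4))
if __name__=="__main__": go(*map(float,sys.argv[1:5]))
E
python3 plan.py .6004 .0183 .17 -11.2
```

```text
shift mm [  80.3 -542.9 -367.8] turn [77.6 -0.   0. ] | t 0.35 pos [0.2501 0.5727 0.2502] jaw 66.4 w 85.0 F [-0.7  0.2 -0.3] tilt -1.0
```

```bash
python3 -m inch '[20,-543,-368,77.6,0,0,50, 20,-543,-368,77.6,0,0,50, 20,-543,-368,77.6,0,0,50, 20,-543,-368,77.6,0,0,50, 20,-543,-368,77.6,0,0,50, 20,-543,-368,77.6,0,0,50, 20,-543,-368,77.6,0,0,50, 20,-543,-368,77.6,0,0,50, 20,-543,-368,77.6,0,0,50, 20,-543,-368,77.6,0,0,50, 20,-543,-368,77.6,0,0,50, 20,-543,-368,77.6,0,0,50, 20,-543,-368,77.6,0,0,50, 20,-543,-368,77.6,0,0,50, 80,-543,-368,77.6,0,0,50, 80,-543,-368,77.6,0,0,50, 80,-543,-368,77.6,0,0,50, 80,-543,-368,77.6,0,0,50, 80,-543,-368,77.6,0,0,50, 80,-543,-368,77.6,0,0,50]' 40
python3 plan.py .6004 .0183 .103 -11.2
python3 - <<'E'
from h import *
c=cam("wrist"); cv2.imwrite("pics/c1.png",c["image"][:,:,::-1])
for P in [(.6004,.0183,.102),(.584,-.071,.102),(.6177,-.033,.102),(.567,-.0195,.102)]: print(proj(c,P).round(1))
E
```

```text
time_s: 2.02
tool_pos: [0.6004, 0.0195, 0.1711]
eef_rot: [[0.001, 0.193, 0.981], [0.001, 0.981, -0.193], [-1.0, 0.001, 0.0]]
ft_force: [-0.3, 0.3, -0.1]
gripper_width: 0.0499
shift mm [68.1 -1.2  0.1] turn [ 0.1  0.  -0. ] | t 2.02 pos [0.6004 0.0195 0.1711] jaw -11.1 w 49.9 F [-0.3  0.3 -0.1] tilt -1.0
[[280.  238.2]]
[[282.  371.7]]
[[325.5 311.7]]
[[236.9 306.7]]
```

View pics/c1.png

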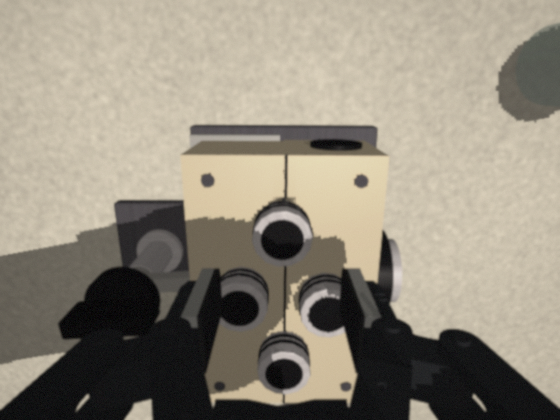

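The wrist view shows the four caps at (282,237), (327,312), (241,307) and (285,370). All are within 3 px of where they were predicted, and the seam is at column 286. The first grasp is safe to make.

```bash
python3 -m inch '[35,-1,1,0,0,0,50, 60,-1,1,0,0,0,50, 68,-1,1,0,0,0,50, 68,-1,1,0,0,0,50, 68,-1,1,0,0,0,30, 68,-1,1,0,0,0,30, 68,-1,1,0,0,0,30, 68,-1,1,0,0,0,30, 68,-1,1,0,0,0,30, 68,-1,1,0,0,0,30, 50,-1,1,0,0,0,30, 10,-1,1,0,0,0,30, -10,-1,1,0,0,0,30]' 40
python3 - <<'E'
from plan import *
u=np.array([.983,.184]);o=np.array([.4975,-.276])
for t in (72,24,-24,-72):
    p=o+u*t/1000; print(t,p.round(4)); go(p[0],p[1],.17,-79.4)
E
```

```text
time_s: 3.15
tool_pos: [0.6022, 0.0167, 0.1844]
eef_rot: [[0.003, 0.195, 0.981], [0.0, 0.981, -0.195], [-1.0, 0.001, 0.003]]
ft_force: [0.9, -0.4, -0.0]
gripper_width: 0.032
72 [ 0.5683 -0.2628]
shift mm [  14.2 -280.7   21.1] turn [68.2  0.1 -0.1] | t 3.15 pos [0.6022 0.0167 0.1844] jaw -11.2 w 32.0 F [ 0.9 -0.4 -0. ] tilt -1.0
24 [ 0.5211 -0.2716]
shift mm [  14.  -298.6  -23.5] turn [68.2  0.1 -0.1] | t 3.15 pos [0.6022 0.0167 0.1844] jaw -11.2 w 32.0 F [ 0.9 -0.4 -0. ] tilt -1.0
-24 [ 0.4739 -0.2804]
shift mm [  13.9 -316.4  -68.1] turn [68.2  0.1 -0.1] | t 3.15 pos [0.6022 0.0167 0.1844] jaw -11.2 w 32.0 F [ 0.9 -0.4 -0. ] tilt -1.0
-72 [ 0.4267 -0.2892]
shift mm [  13.7 -334.3 -112.6] turn [68.2  0.1 -0.1] | t 3.15 pos [0.6022 0.0167 0.1844] jaw -11.2 w 32.0 F [ 0.9 -0.4 -0. ] tilt -1.0
```

```bash
python3 - <<'E'
from h import *
c=cam("wrist"); cv2.imwrite("pics/c2.png",c["image"][:,:,::-1]); print(status.get_state()["gripper_width"])
E
```

```text
0.03218141320251986
```

View pics/c2.png

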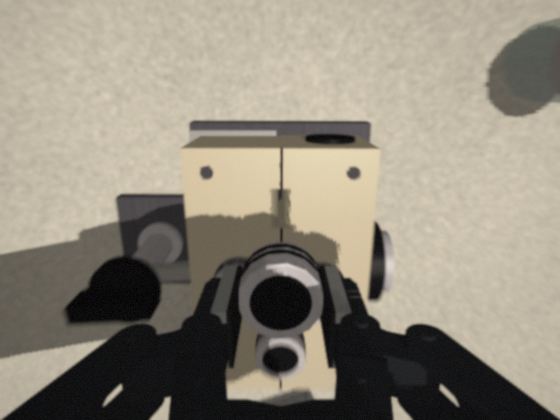

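Cap0 is held between the pads, seen at (282,300), with the notch now visible at (281,205). I'll move it to the tray.

```bash
python3 -m inch '[10,-281,21,68.2,0,0,30, 10,-281,21,68.2,0,0,30, 10,-281,21,68.2,0,0,30, 10,-281,21,68.2,0,0,30, 10,-281,21,68.2,0,0,30, 10,-281,21,68.2,0,0,30, 10,-281,21,68.2,0,0,30, 10,-281,21,68.2,0,0,30, 10,-281,21,68.2,0,0,30, 10,-281,21,68.2,0,0,30, 50,-281,21,68.2,0,0,30, 90,-281,21,68.2,0,0,30, 125,-281,21,68.2,0,0,30, 145,-281,21,68.2,0,0,30, 154,-281,21,68.2,0,0,30, 154,-281,21,68.2,0,0,30, 154,-281,21,68.2,0,0,30]'
python3 plan.py .5683 -.2628 .029 -79.4
```

```text
time_s: 4.62
tool_pos: [0.5678, -0.2629, 0.0271]
eef_rot: [[0.001, 0.983, 0.184], [-0.0, 0.184, -0.983], [-1.0, 0.001, 0.0]]
ft_force: [0.3, -1.1, -0.1]
gripper_width: 0.032
shift mm [-1.9  0.5 -0. ] turn [ 0.   0.  -0.1] | t 4.62 pos [ 0.5678 -0.2629  0.0271] jaw -79.4 w 32.0 F [ 0.3 -1.1 -0.1] tilt -1.0
```

```bash
python3 -m inch '[0,0,0,0,0,0,50, 0,0,0,0,0,0,50, 0,0,0,0,0,0,50, -40,0,0,0,0,0,50, -80,0,0,0,0,0,50, -120,0,0,0,0,0,50, -150,0,0,0,0,0,50, -150,0,0,0,0,0,50]'
python3 plan.py .585 -.0712 .17 -11.2
python3 - <<'E'
from h import *
c=cam("top"); crop(c,225,170,455,330,3,"pics/d1.png")
E
```

```text
time_s: 5.28
tool_pos: [0.5692, -0.2642, 0.1827]
eef_rot: [[0.008, 0.983, 0.184], [-0.003, 0.184, -0.983], [-1.0, 0.007, 0.004]]
ft_force: [0.7, 0.8, 0.7]
gripper_width: 0.0502
shift mm [  12.3   50.9 -186.8] turn [-68.2   0.4  -0.2] | t 5.28 pos [ 0.5692 -0.2642  0.1827] jaw -79.4 w 50.2 F [0.7 0.8 0.7] tilt -1.0
```

View pics/d1.png

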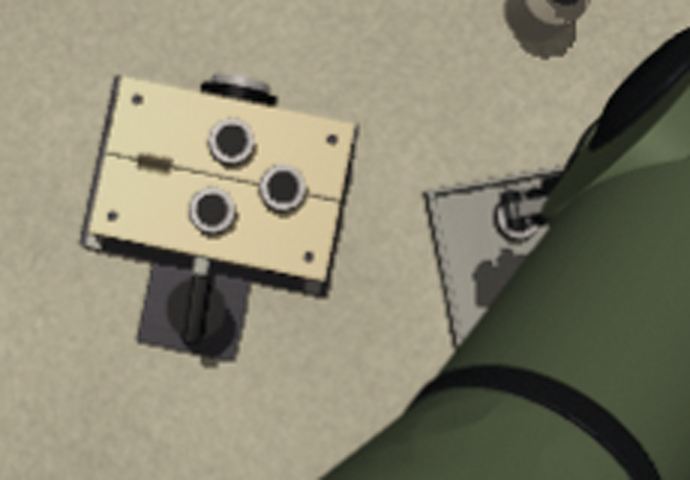

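The left notch is now exposed at crop pixel (155,162), cap0 lies in the tray, and the other caps haven't moved. Next is cap1.

```bash
python3 -m inch '[8,51,-187,-68.2,0,0,50, 8,51,-187,-68.2,0,0,50, 8,51,-187,-68.2,0,0,50, 8,51,-187,-68.2,0,0,50, 8,51,-187,-68.2,0,0,50, 8,51,-187,-68.2,0,0,50, 8,51,-187,-68.2,0,0,50, 8,51,-187,-68.2,0,0,50, 8,51,-187,-68.2,0,0,50, 8,51,-187,-68.2,0,0,50, 12,51,-187,-68.2,0,0,50, 12,51,-187,-68.2,0,0,50]'
python3 plan.py .585 -.0712 .103 -11.2
```

```text
time_s: 6.33
tool_pos: [0.5825, -0.0696, 0.1633]
eef_rot: [[-0.001, 0.197, 0.98], [0.0, 0.98, -0.197], [-1.0, 0.0, -0.001]]
ft_force: [0.2, 0.2, -0.6]
gripper_width: 0.0498
shift mm [60.3 -1.1  2.9] turn [-0.2 -0.1 -0. ] | t 6.33 pos [ 0.5825 -0.0696  0.1633] jaw -11.4 w 49.8 F [ 0.2  0.2 -0.6] tilt -1.0
```

```bash
python3 -m inch '[25,-1,3,0,0,0,50, 50,-1,3,0,0,0,50, 60,-1,3,0,0,0,50, 60,-1,3,0,0,0,50, 60,-1,3,0,0,0,30, 60,-1,3,0,0,0,30, 60,-1,3,0,0,0,30, 60,-1,3,0,0,0,30, 60,-1,3,0,0,0,30, 60,-1,3,0,0,0,30, 42,-1,3,0,0,0,30, 0,-1,3,0,0,0,30, -15,-1,3,0,0,0,30, -15,-1,3,0,0,0,30, -15,-1,3,0,0,0,30]'
python3 plan.py .5211 -.2716 .029 -79.4
```

```text
time_s: 7.58
tool_pos: [0.5862, -0.071, 0.1803]
eef_rot: [[0.002, 0.194, 0.981], [0.0, 0.981, -0.194], [-1.0, 0.001, 0.002]]
ft_force: [-1.0, 0.3, -0.9]
gripper_width: 0.0321
shift mm [ 151.1 -209.5  -25.2] turn [68.2  0.1 -0.1] | t 7.58 pos [ 0.5862 -0.071   0.1803] jaw -11.2 w 32.1 F [-1.   0.3 -0.9] tilt -1.0
```

```bash
python3 -m inch '[8,-209,-25,68.2,0,0,30, 8,-209,-25,68.2,0,0,30, 8,-209,-25,68.2,0,0,30, 8,-209,-25,68.2,0,0,30, 8,-209,-25,68.2,0,0,30, 8,-209,-25,68.2,0,0,30, 8,-209,-25,68.2,0,0,30, 8,-209,-25,68.2,0,0,30, 8,-209,-25,68.2,0,0,30, 8,-209,-25,68.2,0,0,30, 50,-209,-25,68.2,0,0,30, 90,-209,-25,68.2,0,0,30, 125,-209,-25,68.2,0,0,30, 143,-209,-25,68.2,0,0,30, 151,-209,-25,68.2,0,0,30, 151,-209,-25,68.2,0,0,30, 151,-209,-25,68.2,0,0,30, 151,-209,-25,68.2,0,0,30]'
python3 -m inch '[0,0,0,0,0,0,50, 0,0,0,0,0,0,50, 0,0,0,0,0,0,50, -40,0,0,0,0,0,50, -80,0,0,0,0,0,50, -120,0,0,0,0,0,50, -140,0,0,0,0,0,50, -140,0,0,0,0,0,50, -140,0,0,0,0,0,50]'
python3 plan.py .6180 -.0333 .17 -101.2
python3 - <<'E'
from h import *
c=cam("top"); crop(c,225,170,455,330,3,"pics/d2.png")
E
```

```text
time_s: 9.08
tool_pos: [0.5203, -0.2713, 0.0279]
eef_rot: [[-0.001, 0.983, 0.184], [-0.0, 0.184, -0.983], [-1.0, -0.001, -0.0]]
ft_force: [0.6, -0.1, -0.5]
gripper_width: 0.0325
time_s: 9.83
tool_pos: [0.5212, -0.2712, 0.1694]
eef_rot: [[0.002, 0.983, 0.184], [-0.0, 0.184, -0.983], [-1.0, 0.002, 0.001]]
ft_force: [0.3, 0.7, 0.0]
gripper_width: 0.0502
shift mm [  -0.5  139.  -215.9] turn [21.8  0.  -0.1] | t 9.83 pos [ 0.5212 -0.2712  0.1694] jaw -79.4 w 50.2 F [0.3 0.7 0. ] tilt -1.0
```

View pics/d2.png

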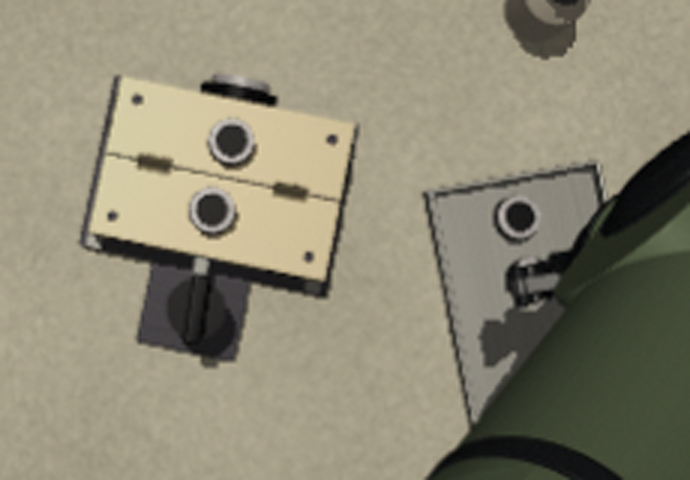

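Both notches are now clear, at crop (155,162) and (290,191), and two caps stand in the tray. Next is cap2, which is still in place.

```bash
python3 -m inch '[0,139,-216,21.8,0,0,50, 0,139,-216,21.8,0,0,50, 0,139,-216,21.8,0,0,50, 0,139,-216,21.8,0,0,50, 0,139,-216,21.8,0,0,50, 0,139,-216,21.8,0,0,50, 0,139,-216,21.8,0,0,50, 0,139,-216,21.8,0,0,50, 0,139,-216,21.8,0,0,50, 0,139,-216,21.8,0,0,50]'
python3 plan.py .6180 -.0333 .103 -101.2
```

```text
time_s: 10.72
tool_pos: [0.6168, -0.0348, 0.1677]
eef_rot: [[-0.001, 0.981, -0.196], [-0.001, -0.196, -0.981], [-1.0, -0.001, 0.001]]
ft_force: [-0.6, -0.7, 0.3]
gripper_width: 0.0497
shift mm [64.7  0.9 -1.8] turn [-0.1  0.1  0.1] | t 10.72 pos [ 0.6168 -0.0348  0.1677] jaw -101.3 w 49.7 F [-0.6 -0.7  0.3] tilt -1.0
```

```bash
python3 -m inch '[25,1,-2,0,0,0,50, 50,1,-2,0,0,0,50, 64,1,-2,0,0,0,50, 64,1,-2,0,0,0,50, 64,1,-2,0,0,0,30, 64,1,-2,0,0,0,30, 64,1,-2,0,0,0,30, 64,1,-2,0,0,0,30, 64,1,-2,0,0,0,30, 64,1,-2,0,0,0,30, 42,1,-2,0,0,0,30, 0,1,-2,0,0,0,30, -10,1,-2,0,0,0,30, -10,1,-2,0,0,0,30, -10,1,-2,0,0,0,30]'
python3 plan.py .4739 -.2804 .029 -79.4
```

```text
time_s: 11.97
tool_pos: [0.6192, -0.0313, 0.179]
eef_rot: [[0.001, 0.981, -0.194], [0.001, -0.194, -0.981], [-1.0, 0.001, -0.001]]
ft_force: [-0.3, 0.5, -1.1]
gripper_width: 0.0326
shift mm [149.6 -94.5 272.6] turn [-21.8  -0.   -0.1] | t 11.97 pos [ 0.6192 -0.0313  0.179 ] jaw -101.2 w 32.6 F [-0.3  0.5 -1.1] tilt -1.0
```

```bash
python3 -m inch '[5,-94,272,-21.8,0,0,30, 5,-94,272,-21.8,0,0,30, 5,-94,272,-21.8,0,0,30, 5,-94,272,-21.8,0,0,30, 5,-94,272,-21.8,0,0,30, 5,-94,272,-21.8,0,0,30, 5,-94,272,-21.8,0,0,30, 5,-94,272,-21.8,0,0,30, 5,-94,272,-21.8,0,0,30, 50,-94,272,-21.8,0,0,30, 90,-94,272,-21.8,0,0,30, 125,-94,272,-21.8,0,0,30, 141,-94,272,-21.8,0,0,30, 150,-94,272,-21.8,0,0,30, 150,-94,272,-21.8,0,0,30, 150,-94,272,-21.8,0,0,30, 150,-94,272,-21.8,0,0,30]'
python3 plan.py .4739 -.2804 .029 -79.4
python3 -m inch '[0,0,0,0,0,0,50, 0,0,0,0,0,0,50, 0,0,0,0,0,0,50, -40,0,0,0,0,0,50, -80,0,0,0,0,0,50, -120,0,0,0,0,0,50, -140,0,0,0,0,0,50, -140,0,0,0,0,0,50, -140,0,0,0,0,0,50]'
python3 plan.py .5675 -.0197 .17 -101.2
python3 - <<'E'
from h import *
c=cam("top"); crop(c,225,170,455,330,3,"pics/d3.png")
E
```

```text
time_s: 13.38
tool_pos: [0.4743, -0.2794, 0.0281]
eef_rot: [[-0.0, 0.983, 0.185], [0.0, 0.185, -0.983], [-1.0, -0.0, -0.0]]
ft_force: [0.3, -0.4, -0.4]
gripper_width: 0.0323
shift mm [-0.9 -0.6  0.9] turn [ 0.1 -0.   0. ] | t 13.38 pos [ 0.4743 -0.2794  0.0281] jaw -79.3 w 32.3 F [ 0.3 -0.4 -0.4] tilt -1.0
time_s: 14.13
tool_pos: [0.4745, -0.2801, 0.1693]
eef_rot: [[0.002, 0.983, 0.185], [-0.0, 0.185, -0.983], [-1.0, 0.002, 0.001]]
ft_force: [0.2, -1.3, -0.4]
gripper_width: 0.0504
shift mm [  -0.6  139.4 -238.7] turn [21.8  0.  -0.1] | t 14.13 pos [ 0.4745 -0.2801  0.1693] jaw -79.4 w 50.4 F [ 0.2 -1.3 -0.4] tilt -1.0
```

View pics/d3.png

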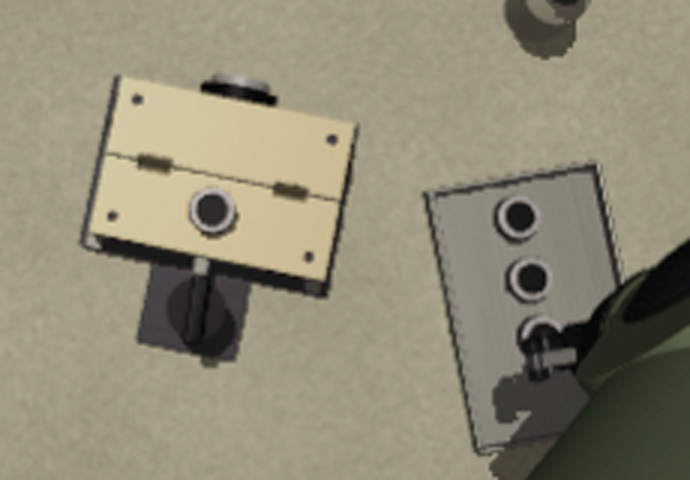

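Three caps now stand in the tray in a row, and cap3 is still in place at crop (212,211).

```bash
python3 -m inch '[0,139,-239,21.8,0,0,50, 0,139,-239,21.8,0,0,50, 0,139,-239,21.8,0,0,50, 0,139,-239,21.8,0,0,50, 0,139,-239,21.8,0,0,50, 0,139,-239,21.8,0,0,50, 0,139,-239,21.8,0,0,50, 0,139,-239,21.8,0,0,50, 0,139,-239,21.8,0,0,50, 0,139,-239,21.8,0,0,50]'
python3 plan.py .5675 -.0197 .103 -101.2
```

```text
time_s: 15.02
tool_pos: [0.5658, -0.0205, 0.1675]
eef_rot: [[-0.002, 0.981, -0.195], [-0.001, -0.195, -0.981], [-1.0, -0.001, 0.001]]
ft_force: [0.1, -0.1, 0.5]
gripper_width: 0.05
shift mm [64.5  1.6 -1.2] turn [-0.   0.1  0.1] | t 15.02 pos [ 0.5658 -0.0205  0.1675] jaw -101.2 w 50.0 F [ 0.1 -0.1  0.5] tilt -1.0
```

```bash
python3 -m inch '[25,1.6,-1,0,0,0,50, 50,1.6,-1,0,0,0,50, 64,1.6,-1,0,0,0,50, 64,1.6,-1,0,0,0,50, 64,1.6,-1,0,0,0,30, 64,1.6,-1,0,0,0,30, 64,1.6,-1,0,0,0,30, 64,1.6,-1,0,0,0,30, 64,1.6,-1,0,0,0,30, 64,1.6,-1,0,0,0,30, 42,1.6,-1,0,0,0,30, 0,1.6,-1,0,0,0,30, -10,1.6,-1,0,0,0,30, -10,1.6,-1,0,0,0,30, -10,1.6,-1,0,0,0,30]'
python3 plan.py .4267 -.2892 .029 -79.4
```

```text
time_s: 16.27
tool_pos: [0.5685, -0.0186, 0.1788]
eef_rot: [[0.001, 0.981, -0.194], [0.001, -0.194, -0.981], [-1.0, 0.001, -0.001]]
ft_force: [0.4, -0.2, -0.8]
gripper_width: 0.0323
shift mm [149.5 -86.9 293. ] turn [-21.8  -0.   -0.1] | t 16.27 pos [ 0.5685 -0.0186  0.1788] jaw -101.2 w 32.3 F [ 0.4 -0.2 -0.8] tilt -1.0
```

```bash
python3 -m inch '[5,-87,293,-21.8,0,0,30, 5,-87,293,-21.8,0,0,30, 5,-87,293,-21.8,0,0,30, 5,-87,293,-21.8,0,0,30, 5,-87,293,-21.8,0,0,30, 5,-87,293,-21.8,0,0,30, 5,-87,293,-21.8,0,0,30, 5,-87,293,-21.8,0,0,30, 5,-87,293,-21.8,0,0,30, 50,-87,293,-21.8,0,0,30, 90,-87,293,-21.8,0,0,30, 125,-87,293,-21.8,0,0,30, 141,-87,293,-21.8,0,0,30, 150,-87,293,-21.8,0,0,30, 150,-87,293,-21.8,0,0,30, 150,-87,293,-21.8,0,0,30, 150,-87,293,-21.8,0,0,30]'
python3 plan.py .4267 -.2892 .029 -79.4
python3 -m inch '[0,0,0,0,0,0,50, 0,0,0,0,0,0,50, 0,0,0,0,0,0,50, -40,0,0,0,0,0,50, -80,0,0,0,0,0,50, -120,0,0,0,0,0,50, -150,0,0,0,0,0,50, -150,0,0,0,0,0,50, -150,0,0,0,0,0,50]'
python3 - <<'E'
from meas import *
c=cam("top"); s=cam("side"); crop(c,225,170,355,300,6,"pics/e1.png"); crop(s,185,190,305,290,6,"pics/e2.png")
E
```

```text
time_s: 17.68
tool_pos: [0.4262, -0.2892, 0.0282]
eef_rot: [[-0.0, 0.983, 0.184], [0.0, 0.184, -0.983], [-1.0, -0.0, -0.0]]
ft_force: [0.1, 0.8, -1.1]
gripper_width: 0.032
shift mm [-0.8  0.5  0.1] turn [ 0. -0.  0.] | t 17.68 pos [ 0.4262 -0.2892  0.0282] jaw -79.4 w 32.0 F [ 0.1  0.8 -1.1] tilt -1.0
time_s: 18.43
tool_pos: [0.4269, -0.2895, 0.1797]
eef_rot: [[0.003, 0.983, 0.185], [-0.001, 0.185, -0.983], [-1.0, 0.003, 0.001]]
ft_force: [0.4, 1.0, -0.1]
gripper_width: 0.05
```

View pics/e1.png

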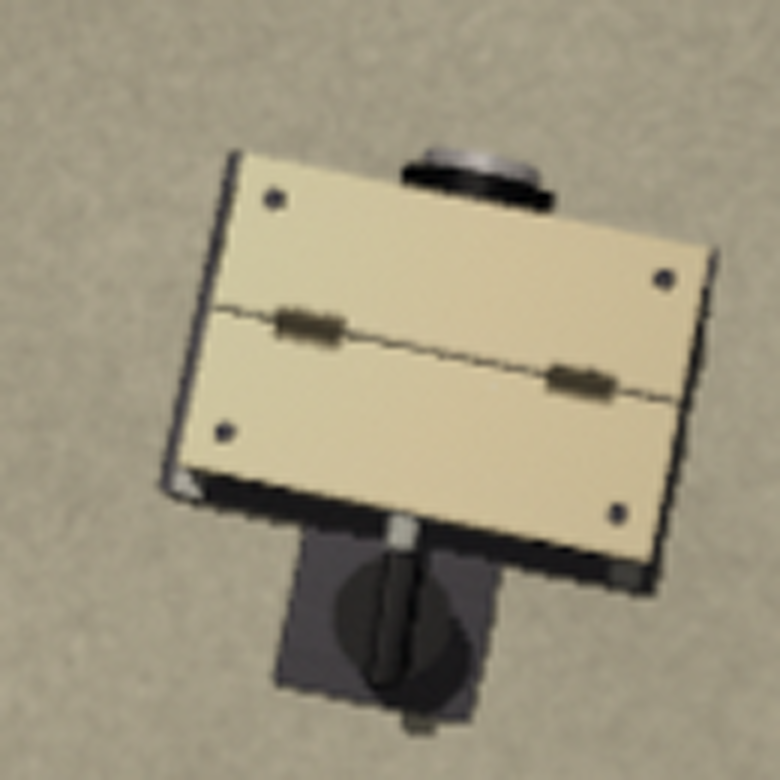

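View pics/e2.png

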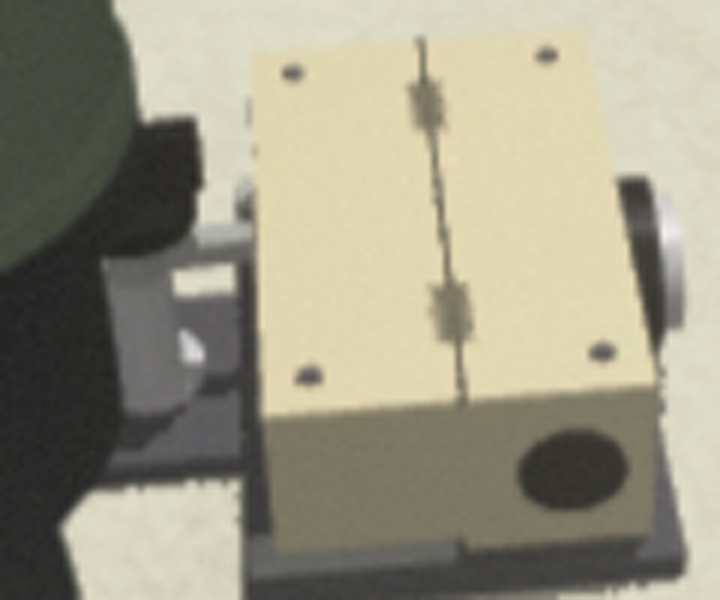

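Both notches show cleanly: top crop (311,327) and (582,382), side crop (427,104) and (452,313). I'll get the jig frame from these two points.

```bash
python3 - <<'E'
from meas import *
from plan import go
c=cam("top"); s=cam("side")
NT=f([(311,327),(582,382)],225,170,6);NS=f([(427,104),(452,313)],185,190,6)
a=onplane(c,NT,.08);b=onplane(s,NS,.08);print(a.round(4),b.round(4))
for i in range(2): print(cross(c,NT[i],s,NS[i]))
for P in (a,b,(a+b)/2):
    d=P[0]-P[1];m=P.mean(0); yaw=np.degrees(np.arctan2(d[1],d[0]))-90; print(m.round(4),np.linalg.norm(d[:2]).round(4),yaw.round(2))
    w=np.radians(yaw); print("knob",(m[:2]-.1*np.array([np.cos(w),np.sin(w)])).round(4))
bt=onplane(c,f([(403,548),(383,682)],225,170,6),.12);print("bar top",bt.round(4),bt.mean(0))
E
python3 plan.py .493 -.0085 .17 -101.2
```

```text
[[ 0.6015  0.0232  0.08  ]
 [ 0.5814 -0.0784  0.08  ]] [[ 0.6046  0.0235  0.08  ]
 [ 0.5838 -0.0791  0.08  ]]
(array([0.60290113, 0.0228859 , 0.08057023]), np.float64(0.003024673379831326))
(array([ 0.58266256, -0.07865593,  0.07965527]), np.float64(0.0025324366725504983))
[ 0.5914 -0.0276  0.08  ] 0.1035 -11.18
knob [ 0.4933 -0.0082]
[ 0.5942 -0.0278  0.08  ] 0.1047 -11.44
knob [ 0.4962 -0.008 ]
[ 0.5928 -0.0277  0.08  ] 0.1041 -11.31
knob [ 0.4948 -0.0081]
bar top [[ 0.5182 -0.0109  0.12  ]
 [ 0.4703 -0.0039  0.12  ]] [ 0.49426141 -0.00740322  0.12      ]
shift mm [   7.5  117.8 -263.6] turn [21.8 -0.   0.1] | t 18.63 pos [ 0.4257 -0.2893  0.1774] jaw -79.4 w 50.1 F [-0.4  0.6  0.2] tilt -1.0
```

```bash
python3 -m inch '[0,119.7,-263.8,19,0,0,40, 0,119.7,-263.8,19,0,0,40, 0,119.7,-263.8,19,0,0,40, 0,119.7,-263.8,19,0,0,40, 0,119.7,-263.8,19,0,0,40, 0,119.7,-263.8,19,0,0,40, 0,119.7,-263.8,19,0,0,40, 0,119.7,-263.8,19,0,0,40, 0,119.7,-263.8,19,0,0,40, 0,119.7,-263.8,19,0,0,40, 0,119.7,-263.8,19,0,0,40]'
python3 plan.py .4948 -.0080 .118 -98.5
python3 - <<'E'
from h import *
c=cam("wrist"); cv2.imwrite("pics/f1.png",c["image"][:,:,::-1])
w=np.radians(-11.3);X=np.array([np.cos(w),np.sin(w),0]);Y=np.array([-X[1],X[0],0]);k=np.array([.4948,-.008,.12])
print(proj(c,[k,k+.025*X,k-.025*X,k+[0,0,-.024],[.6030,.0234,.08],[.5826,-.0788,.08]]).round(1).tolist())
c=cam("top"); crop(c,355,215,455,330,5,"pics/f2.png")
E
```

```text
time_s: 19.55
tool_pos: [0.4947, -0.0097, 0.178]
eef_rot: [[-0.001, 0.989, -0.148], [-0.001, -0.148, -0.989], [-1.0, -0.001, 0.001]]
ft_force: [0.8, -0.2, 0.2]
gripper_width: 0.04
shift mm [60.  -0.2 -1.7] turn [-0.  0.  0.] | t 19.55 pos [ 0.4947 -0.0097  0.178 ] jaw -98.5 w 40.0 F [ 0.8 -0.2  0.2] tilt -1.0
[[274.3, 247.8], [276.4, 202.4], [272.4, 289.8], [274.9, 231.2], [188.0, 45.3], [378.2, 55.1]]
```

View pics/f1.png

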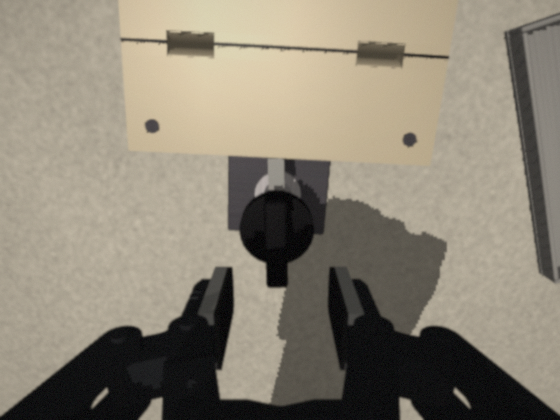

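View pics/f2.png

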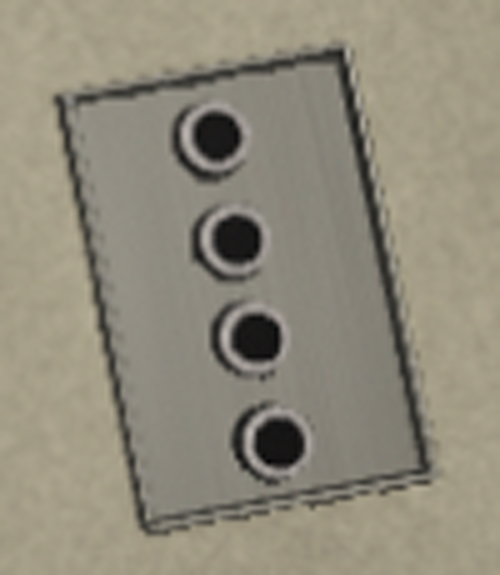

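All four caps are upright and spaced out in the tray. The wrist view shows the bar centred between the fingers at column 277, and the notches at (190,43) and (380,53). I'll go down, grip, and turn.

```bash
python3 -m inch '[30,0,0,0,0,0,40, 50,0,0,0,0,0,40, 60,0,0,0,0,0,40, 60,0,0,0,0,0,40, 60,0,0,0,0,0,5, 60,0,0,0,0,0,5, 60,0,0,0,0,0,5, 60,0,0,0,0,0,5, 60,0,0,0,0,0,5, 60,0,0,0,0,0,5, 60,0,0,0,0,0,5, 60,0,0,0,0,0,5]' 40
python3 plan.py .4948 -.0080 .118 -98.5
```

```text
time_s: 20.65
tool_pos: [0.4959, -0.0077, 0.1195]
eef_rot: [[0.002, 0.989, -0.145], [0.001, -0.145, -0.989], [-1.0, 0.002, -0.001]]
ft_force: [-0.7, 3.4, 5.2]
gripper_width: 0.011
shift mm [ 1.5 -1.   0.5] turn [ 0.1 -0.1 -0.1] | t 20.65 pos [ 0.4959 -0.0077  0.1195] jaw -98.4 w 11.0 F [-0.7  3.4  5.2] tilt -1.0
```

```bash
python3 -m inch '[-1.5,0,0,-6,0,0,5, -1.5,0,0,-12,0,0,5, -1.5,0,0,-18,0,0,5, -1.5,0,0,-24,0,0,5, -1.5,0,0,-30,0,0,5, -1.5,0,0,-36,0,0,5, -1.5,0,0,-42,0,0,5, -1.5,0,0,-48,0,0,5, -1.5,0,0,-54,0,0,5, -1.5,0,0,-60,0,0,5, -1.5,0,0,-66,0,0,5, -1.5,0,0,-72,0,0,5, -1.5,0,0,-76,0,0,5, -1.5,0,0,-79,0,0,5, -1.5,0,0,-79,0,0,5, -1.5,0,0,-79,0,0,5]'
python3 plan.py .4948 -.0080 .118 -19
```

```text
time_s: 21.98
tool_pos: [0.4953, -0.007, 0.1199]
eef_rot: [[0.0, 0.33, 0.944], [0.001, 0.944, -0.33], [-1.0, 0.001, -0.0]]
ft_force: [4.9, 9.4, -23.2]
gripper_width: 0.0108
shift mm [ 1.9 -1.1 -0.1] turn [-0.3 -0.  -0.1] | t 21.98 pos [ 0.4953 -0.007   0.1199] jaw -19.3 w 10.8 F [  4.9   9.4 -23.2] tilt -1.0
```

```bash
python3 -m inch '[1,0,0,0,0,0,40, 1,0,0,0,0,0,40, 1,0,0,0,0,0,40, 1,0,0,0,0,0,40, -30,0,0,0,0,0,40, -65,0,0,0,0,0,40, -80,0,0,0,0,0,40, -80,0,0,0,0,0,40]'
python3 - <<'E'
from h import *
c=cam("wrist"); cv2.imwrite("pics/g1.png",c["image"][:,:,::-1])
w=np.radians(-11.3);X=np.array([np.cos(w),np.sin(w),0]);Y=np.array([-X[1],X[0],0]);k=np.array([.4948,-.008,.12])
print(proj(c,[k,k+.025*Y,k-.025*Y,k+.025*X,k-.025*X]).round(1).tolist())
E
python3 plan.py .4777 .3164 .22 -26
```

```text
time_s: 22.65
tool_pos: [0.4966, -0.0085, 0.2032]
eef_rot: [[0.005, 0.333, 0.943], [0.001, 0.943, -0.333], [-1.0, 0.002, 0.004]]
ft_force: [0.0, 0.4, 0.5]
gripper_width: 0.0399
[[275.6, 227.8], [269.1, 187.0], [281.6, 265.9], [317.9, 222.1], [233.7, 233.5]]
shift mm [ -18.4  300.2 -125. ] turn [ 6.6  0.2 -0.1] | t 22.7 pos [ 0.496  -0.0082  0.2015] jaw -19.4 w 39.9 F [-0.9  0.2 -0.8] tilt -1.0
```

View pics/g1.png

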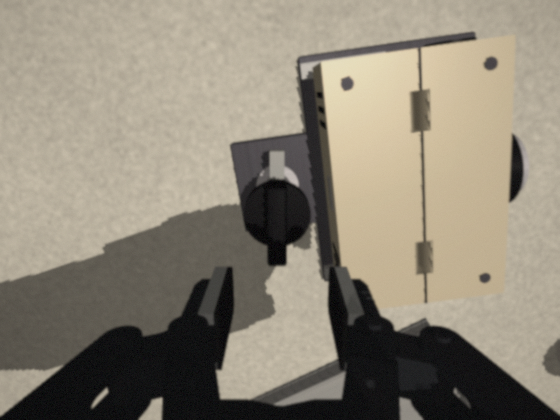

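The knob bar now lies along image vertical at (277,210), across the jig x axis, which makes the knob angle about 82° (1.43 rad) and leaves it free. Next I go to the wedge.

```bash
python3 -m inch '[-18,300,-125,7.3,0,0,50, -18,300,-125,7.3,0,0,50, -18,300,-125,7.3,0,0,50, -18,300,-125,7.3,0,0,50, -18,300,-125,7.3,0,0,50, -18,300,-125,7.3,0,0,50, -18,300,-125,7.3,0,0,50, -18,300,-125,7.3,0,0,50, -18,300,-125,7.3,0,0,50, -18,300,-125,7.3,0,0,50, -18,300,-125,7.3,0,0,50, -18,300,-125,7.3,0,0,50]' 40
python3 plan.py .478 .3164 .117 -26.7
python3 - <<'E'
from h import *
c=cam("wrist"); cv2.imwrite("pics/g2.png",c["image"][:,:,::-1])
w=np.radians(-26.7);X=np.array([np.cos(w),np.sin(w),0]);Y=np.array([-X[1],X[0],0]);k=np.array([.478,.3164,.138])
print(proj(c,[k]+[k+.012*a*X+.012*b*Y for a,b in ((1,1),(1,-1),(-1,-1),(-1,1))]).round(1).tolist())
k=np.array([.478,.3164,.084])
print(proj(c,[k+.035*a*X+.032*b*Y for a,b in ((1,1),(1,-1),(-1,-1),(-1,1))]).round(1).tolist())
E
```

```text
time_s: 23.7
tool_pos: [0.4771, 0.3149, 0.2174]
eef_rot: [[-0.0, 0.451, 0.893], [-0.001, 0.893, -0.451], [-1.0, -0.001, 0.0]]
ft_force: [-0.5, -0.0, 0.1]
gripper_width: 0.0499
shift mm [100.4   1.8   0.2] turn [-0.1  0.   0.1] | t 23.7 pos [0.4771 0.3149 0.2174] jaw -26.8 w 49.9 F [-0.5 -0.   0.1] tilt -1.0
[[279.4, 226.8], [300.5, 206.9], [299.9, 245.9], [259.0, 246.0], [258.1, 207.0]]
[[330.4, 155.2], [327.0, 241.4], [232.4, 241.6], [228.5, 155.5]]
```

View pics/g2.png

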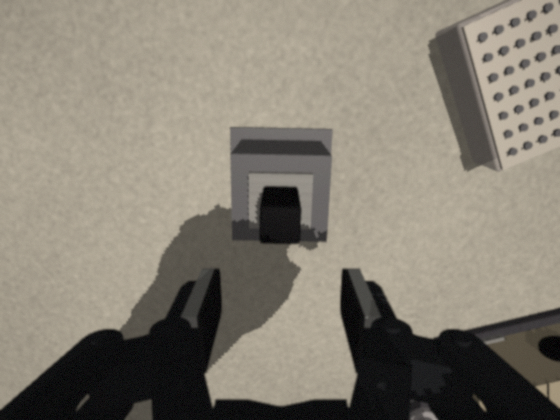

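The handle is seen at (260 to 301, 204 to 243), square to the jaws and within about 3 px of the prediction. I'll go down and grasp it.

```bash
python3 -m inch '[35,2.3,0.4,0,0,0,50, 65,2.3,0.4,0,0,0,50, 85,2.3,0.4,0,0,0,50, 97,2.3,0.4,0,0,0,50, 100,2.3,0.4,0,0,0,50, 100,2.3,0.4,0,0,0,50, 100,2.3,0.4,0,0,0,50, 100,2.3,0.4,0,0,0,15, 100,2.3,0.4,0,0,0,15, 100,2.3,0.4,0,0,0,15, 100,2.3,0.4,0,0,0,15, 100,2.3,0.4,0,0,0,15, 100,2.3,0.4,0,0,0,15, 100,2.3,0.4,0,0,0,15, 100,2.3,0.4,0,0,0,15]' 90
python3 plan.py .478 .3164 .117 -26.7
```

```text
time_s: 25.0
tool_pos: [0.4787, 0.3184, 0.119]
eef_rot: [[0.001, 0.449, 0.893], [0.001, 0.893, -0.449], [-1.0, 0.002, 0.0]]
ft_force: [-2.6, -1.8, 10.1]
gripper_width: 0.0234
shift mm [ 2.  -2.1  0.3] turn [ 0.   0.  -0.1] | t 25.0 pos [0.4787 0.3184 0.119 ] jaw -26.7 w 23.4 F [-2.6 -1.8 10.1] tilt -1.0
```

```bash
python3 -m inch '[-20,0,0,0,0,0,15, -45,0,0,0,0,0,15, -80,0,0,0,0,0,15, -115,0,0,0,0,0,15, -120,0,0,0,0,0,15, -120,0,0,0,0,0,15, -120,0,0,0,0,0,15, -120,0,0,0,0,0,15]'
python3 plan.py .6038 .0225 .23 -11.3
python3 - <<'E'
from h import *
s=status.get_state();T=np.array(s["tool_pos"])
c=cam("side"); cv2.imwrite("pics/h1.png",cv2.resize(c["image"][40:220,120:320,::-1],None,fx=4,fy=4,interpolation=cv2.INTER_CUBIC))
print(T, proj(c,[T,T-[0,0,.101],T-[0,0,.035]]).round(1).tolist())
E
```

```text
time_s: 25.67
tool_pos: [0.4777, 0.3179, 0.2366]
eef_rot: [[-0.001, 0.449, 0.893], [-0.001, 0.893, -0.449], [-1.0, -0.002, -0.001]]
ft_force: [1.4, -1.2, -1.2]
gripper_width: 0.0231
shift mm [   6.7 -207.3  245.4] turn [-15.4  -0.1   0.1] | t 25.67 pos [0.4777 0.3179 0.2366] jaw -26.7 w 23.1 F [ 1.4 -1.2 -1.2] tilt -1.0
[0.47765351 0.31794076 0.23663015] [[165.2, 87.5], [172.3, 127.2], [167.7, 101.9]]
```

View pics/h1.png

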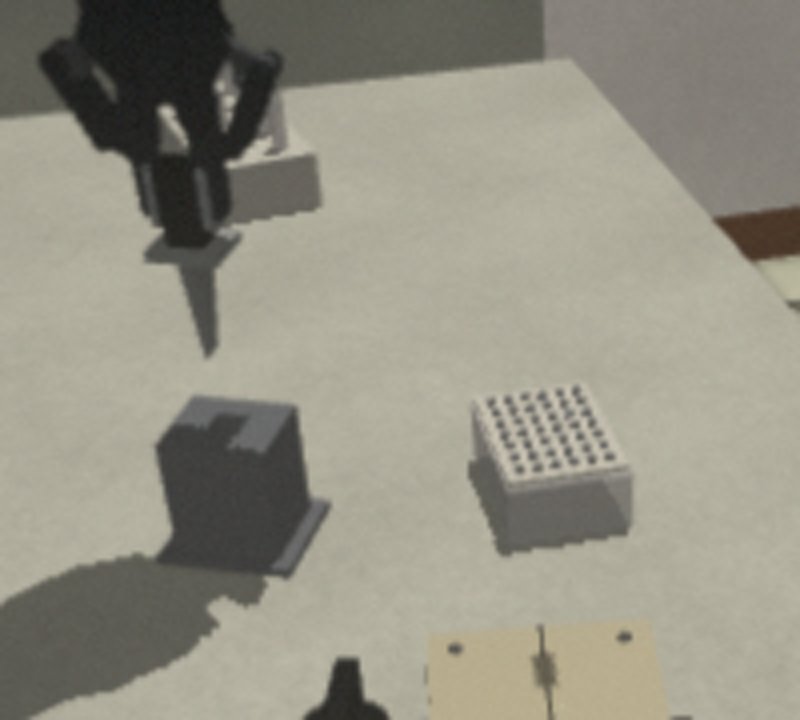

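The wedge hangs straight in the jaws, with its tip at side pixel (172,129) against a predicted (172,127). I'll move it over the left notch, high first and then lower, to align by eye.

```bash
python3 -m inch '[6,-207,245,-15.4,0,0,15, 6,-207,245,-15.4,0,0,15, 6,-207,245,-15.4,0,0,15, 6,-207,245,-15.4,0,0,15, 6,-207,245,-15.4,0,0,15, 6,-207,245,-15.4,0,0,15, 6,-207,245,-15.4,0,0,15, 6,-207,245,-15.4,0,0,15, 6,-207,245,-15.4,0,0,15, 6,-207,245,-15.4,0,0,15, 20,-207,245,-15.4,0,0,15, 40,-207,245,-15.4,0,0,15, 40,-207,245,-15.4,0,0,15, 40,-207,245,-15.4,0,0,15]'
python3 plan.py .6038 .0225 .1925 -11.3
python3 - <<'E'
from h import *
for n in("side","top","wrist"):
    c=cam(n)
    if n=="side": crop(c,225,165,325,265,7,"pics/i_side.png")
    elif n=="top": crop(c,225,170,355,300,6,"pics/i_top.png")
    else: cv2.imwrite("pics/i_wrist.png",c["image"][:,:,::-1])
E
```

```text
time_s: 26.88
tool_pos: [0.6034, 0.024, 0.1969]
eef_rot: [[-0.003, 0.195, 0.981], [-0.0, 0.981, -0.195], [-1.0, -0.001, -0.003]]
ft_force: [-0.1, 0.2, -0.7]
gripper_width: 0.0229
shift mm [ 4.4 -1.4  0.7] turn [ 0.1 -0.1  0. ] | t 26.88 pos [0.6034 0.024  0.1969] jaw -11.2 w 22.9 F [-0.1  0.2 -0.7] tilt -1.0
```

View pics/i_side.png

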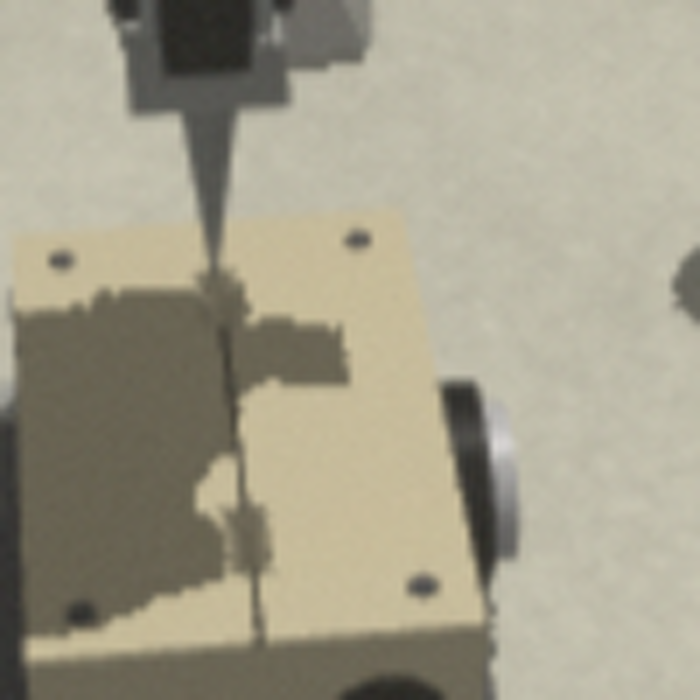

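View pics/i_top.png

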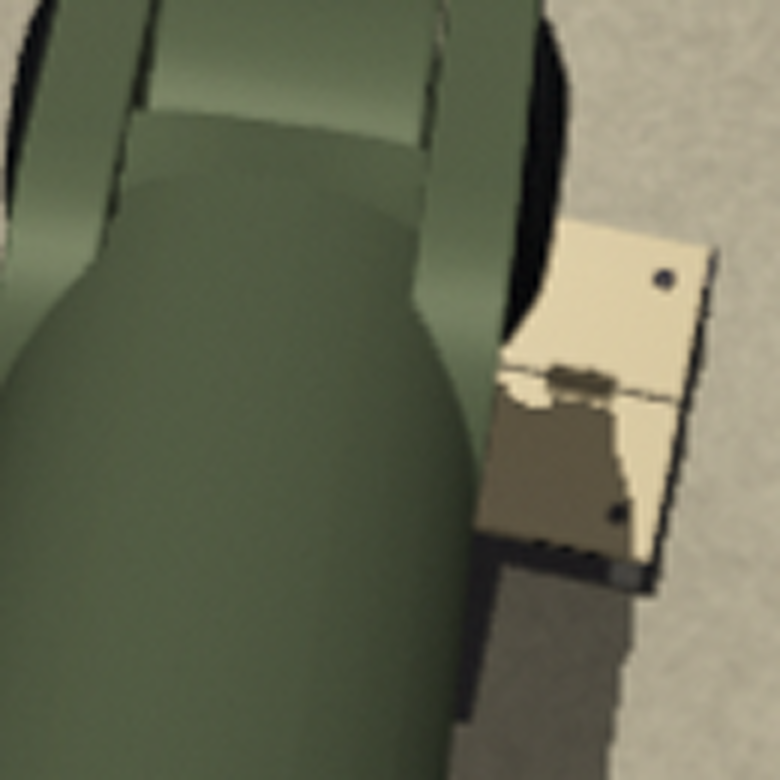

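View pics/i_wrist.png

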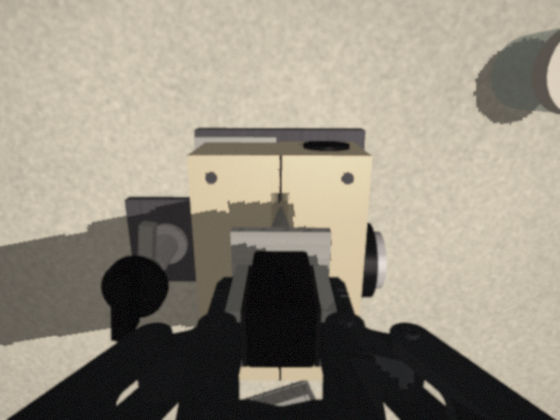

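The side view shows the tip at crop (213,270), just short of the left notch at (222,295). In the wrist view the flange centre (281) and the seam (281) line up. I'll work out the offset from the side view.

```bash
python3 - <<'E'
from meas import *
c=cam("side"); s=status.get_state(); T=np.array(s["tool_pos"]); print(T)
w=np.radians(-11.3);X=np.array([np.cos(w),np.sin(w)]);Y=np.array([-X[1],X[0]])
n=onplane(c,f([(222,295)],225,165,7),.08)[0]
N0=onplane(c,f([(427,104)],185,190,6),.08)[0]; print(n,N0)
for off in (.1,.102,.104):
    t=onplane(c,f([(213,270)],225,165,7),T[2]-off)[0]; d=(N0-t)[:2]; print(off,t.round(4),"tip-TCP",(t-T)[:2].round(4),"to notch jigx,y mm",(d@X*1000).round(2),(d@Y*1000).round(2))
E
python3 plan.py .6038 .0225 .1925 -11.3
```

```text
[0.60448224 0.02342001 0.19868136]
[0.60583912 0.02377162 0.08      ] [0.60459952 0.02347244 0.08      ]
0.1 [0.6008 0.0132 0.0987] tip-TCP [-0.0037 -0.0102] to notch jigx,y mm 1.75 10.78
0.102 [0.6014 0.0157 0.0967] tip-TCP [-0.0031 -0.0077] to notch jigx,y mm 1.63 8.26
0.104 [0.602  0.0181 0.0947] tip-TCP [-0.0025 -0.0053] to notch jigx,y mm 1.51 5.74
shift mm [ 6.2 -1.  -0.5] turn [ 0.   0.1 -0. ] | t 27.08 pos [0.6045 0.0234 0.1987] jaw -11.3 w 23.2 F [-0.  -0.1 -0.8] tilt -1.0
```

```bash
python3 -m inch '[6,-0.8,0.6,0,0,0,15, 10,-0.8,0.6,0,0,0,15, 12,-0.8,0.6,0,0,0,15, 13,-0.8,0.6,0,0,0,15, 14,-0.8,0.6,0,0,0,15, 15,-0.8,0.6,0,0,0,15, 16,-0.8,0.6,0,0,0,15, 17,-0.8,0.6,0,0,0,15, 18,-0.8,0.6,0,0,0,15, 19,-0.8,0.6,0,0,0,15, 20,-0.8,0.6,0,0,0,15, 21,-0.8,0.6,0,0,0,15, 22,-0.8,0.6,0,0,0,15, 22,-0.8,0.6,0,0,0,15]' 100
python3 plan.py .6038 .0225 .1925 -11.3
python3 - <<'E'
from h import *
c=cam("side");crop(c,225,165,325,265,7,"pics/j_side.png")
E
```

```text
time_s: 28.25
tool_pos: [0.6045, 0.0222, 0.1756]
eef_rot: [[-0.0, 0.196, 0.981], [-0.0, 0.981, -0.196], [-1.0, -0.0, -0.0]]
ft_force: [0.0, 0.1, -2.6]
gripper_width: 0.0232
shift mm [-16.9   0.2  -0.8] turn [ 0. -0.  0.] | t 28.25 pos [0.6045 0.0222 0.1756] jaw -11.3 w 23.2 F [ 0.   0.1 -2.6] tilt -1.0
```

View pics/j_side.png

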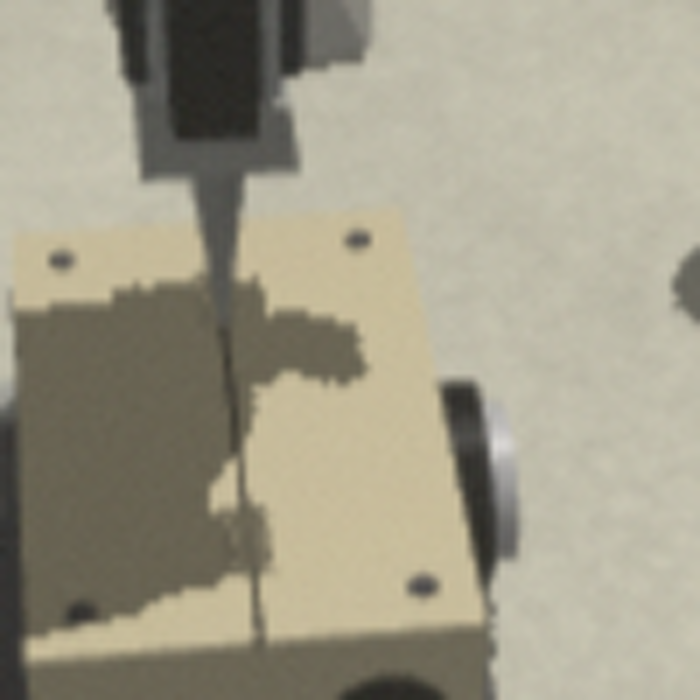

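The blade tip sits in the left notch on the seam at (222,325), with no side force. I'll press it in slowly.

```bash
python3 -m inch '[1,0,0,0,0,0,15, 2,0,0,0,0,0,15, 3,0,0,0,0,0,15, 4,0,0,0,0,0,15, 5,0,0,0,0,0,15, 6,0,0,0,0,0,15, 7,0,0,0,0,0,15, 8,0,0,0,0,0,15, 9,0,0,0,0,0,15, 10,0,0,0,0,0,15, 11,0,-0.2,0,0,0,15, 12,0,-0.3,0,0,0,15, 13,0,-0.4,0,0,0,15, 13,0,-0.4,0,0,0,15]'
python3 plan.py .6038 .0225 .1925 -11.3
python3 -m inch '[1,0,-0.1,0,0,0,15, 2,0,-0.2,0,0,0,15, 3,0,-0.4,0,0,0,15, 4,0,-0.5,0,0,0,15, 5,0,-0.6,0,0,0,15, 6,0,-0.7,0,0,0,15, 7,0,-0.8,0,0,0,15, 7,0,-0.8,0,0,0,15]'
python3 plan.py .6038 .0225 .1925 -11.3
```

```text
time_s: 29.47
tool_pos: [0.6038, 0.0225, 0.163]
eef_rot: [[-0.001, 0.196, 0.981], [0.0, 0.981, -0.196], [-1.0, 0.0, -0.001]]
ft_force: [-8.6, 0.8, 8.9]
gripper_width: 0.0227
shift mm [-29.5   0.1   0. ] turn [ 0.  -0.1 -0. ] | t 29.47 pos [0.6038 0.0225 0.163 ] jaw -11.3 w 22.7 F [-8.6  0.8  8.9] tilt -1.0
time_s: 30.13
tool_pos: [0.6029, 0.0227, 0.1561]
eef_rot: [[-0.001, 0.196, 0.981], [0.001, 0.981, -0.196], [-1.0, 0.0, -0.001]]
ft_force: [-7.9, 2.5, 11.0]
gripper_width: 0.0227
shift mm [-36.4  -0.    0.9] turn [ 0.  -0.1 -0. ] | t 30.13 pos [0.6029 0.0227 0.1561] jaw -11.3 w 22.7 F [-7.9  2.5 11. ] tilt -1.0
```

```bash
python3 - <<'E'
from h import *
c=cam("side");crop(c,225,165,325,265,7,"pics/k_side.png")
E
```

```text
(no output)
```

View pics/k_side.png

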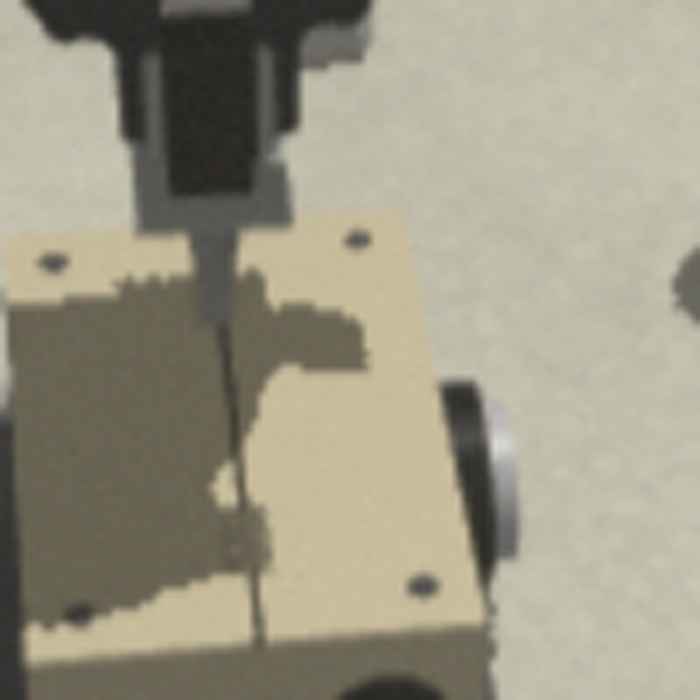

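The left-rear screw has moved from column 62 to 53, about 2.7 mm, which agrees with the roughly 2.8 mm computed from the depth. I'll press a little further, then withdraw.

```bash
python3 -m inch '[1,0,-0.3,0,0,0,15, 2,0,-0.6,0,0,0,15, 3,0,-0.9,0,0,0,15, 4,0,-1,0,0,0,15, 4,0,-1,0,0,0,15]'
python3 plan.py .6038 .0225 .1925 -11.3
python3 -m inch '[-2,0,-1,0,0,0,15, -6,0,-1,0,0,0,15, -12,0,-1,0,0,0,15, -20,0,-1,0,0,0,15, -30,0,-1,0,0,0,15, -42,0,-1,0,0,0,15, -42,0,-1,0,0,0,15, -42,-50,-0.5,0,0,0,15, -42,-90,0.5,0,0,0,15, -42,-104,1,0,0,0,15, -42,-104,1,0,0,0,15, -42,-104,1,0,0,0,15]'
python3 plan.py .5834 -.0795 .18 -11.3
python3 - <<'E'
from h import *
c=cam("side");crop(c,225,165,325,265,7,"pics/l_side.png")
c=cam("top"); crop(c,225,170,355,300,6,"pics/l_top.png")
c=cam("wrist");cv2.imwrite("pics/l_wrist.png",c["image"][:,:,::-1])
E
```

```text
time_s: 30.6
tool_pos: [0.6023, 0.0229, 0.1522]
eef_rot: [[-0.0, 0.196, 0.981], [0.001, 0.981, -0.196], [-1.0, 0.001, -0.0]]
ft_force: [-5.4, 2.0, 9.8]
gripper_width: 0.023
shift mm [-40.3  -0.1   1.6] turn [ 0. -0. -0.] | t 30.6 pos [0.6023 0.0229 0.1522] jaw -11.3 w 23.0 F [-5.4  2.   9.8] tilt -1.0
time_s: 31.6
tool_pos: [0.5829, -0.0808, 0.1941]
eef_rot: [[0.0, 0.198, 0.98], [-0.0, 0.98, -0.198], [-1.0, 0.0, 0.0]]
ft_force: [0.2, 1.1, -1.1]
gripper_width: 0.023
shift mm [14.1  1.4  0.2] turn [-0.1  0.  -0. ] | t 31.6 pos [ 0.5829 -0.0808  0.1941] jaw -11.4 w 23.0 F [ 0.2  1.1 -1.1] tilt -1.0
```

View pics/l_side.png

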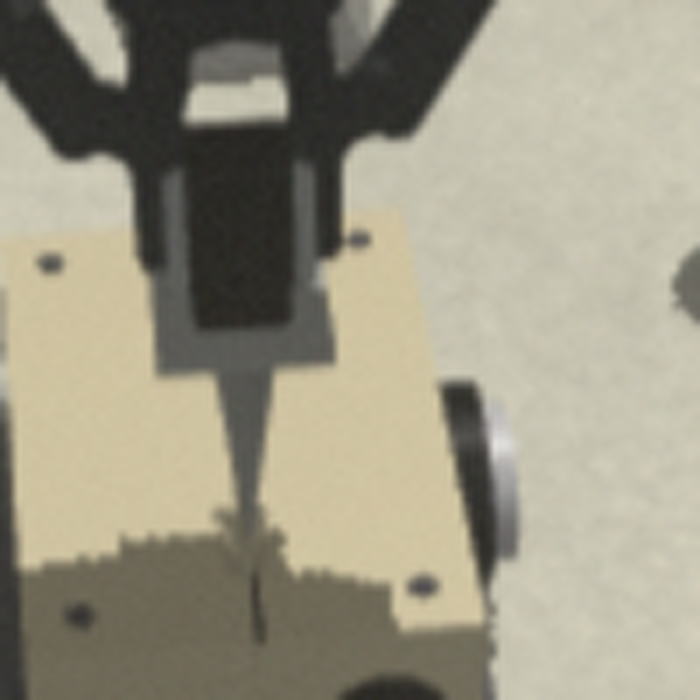

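View pics/l_wrist.png

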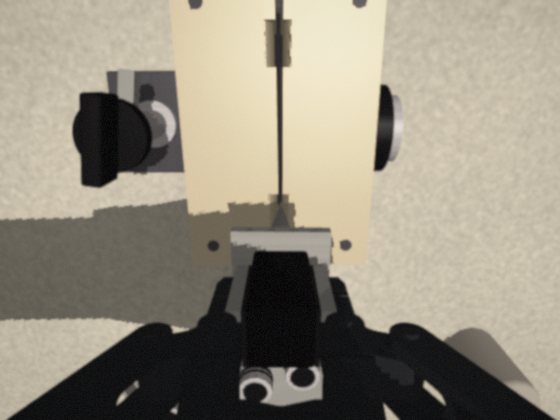

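View pics/l_top.png

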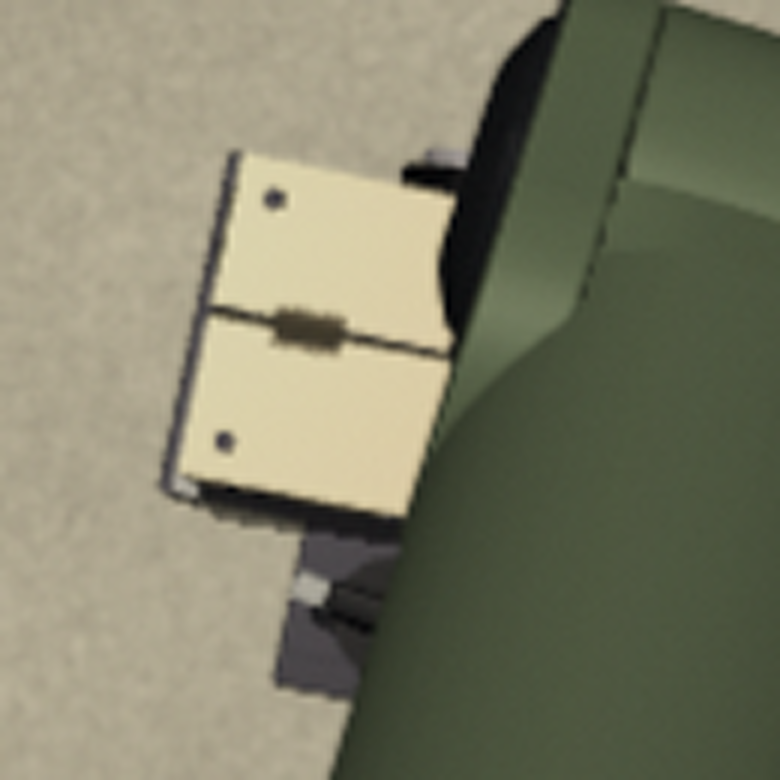

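Only the left end has opened: the top crop screw moved from row 432 to 441, about 3 mm at the notch. The wedge tip is right over the right notch at side crop (248,535). I'll press at the right end next.

```bash
python3 -m inch '[4,1.4,0.3,0,0,0,15, 9,1.4,0.3,0,0,0,15, 13,1.4,0.3,0,0,0,15, 15,1.4,0.3,0,0,0,15, 16.2,1.4,0.3,0,0,0,15, 17.4,1.4,0.3,0,0,0,15, 18.6,1.4,0.3,0,0,0,15, 19.8,1.4,0.3,0,0,0,15, 21,1.4,0.3,0,0,0,15, 22,1.4,0.3,0,0,0,15, 23,1.4,0.3,0,0,0,15, 24,1.4,0.3,0,0,0,15, 25,1.4,0.3,0,0,0,15, 26,1.4,0.3,0,0,0,15, 27,1.4,0.2,0,0,0,15, 28,1.4,0.1,0,0,0,15, 29,1.4,0,0,0,0,15, 30,1.4,-0.1,0,0,0,15, 31,1.4,-0.2,0,0,0,15, 32,1.4,-0.3,0,0,0,15]'
python3 plan.py .5834 -.0795 .18 -11.3
```

```text
time_s: 33.42
tool_pos: [0.5828, -0.0781, 0.1616]
eef_rot: [[-0.0, 0.196, 0.981], [0.0, 0.981, -0.196], [-1.0, -0.0, -0.0]]
ft_force: [-3.9, 0.2, 1.7]
gripper_width: 0.023
shift mm [-18.4  -1.3   0.8] turn [ 0. -0.  0.] | t 33.42 pos [ 0.5828 -0.0781  0.1616] jaw -11.3 w 23.0 F [-3.9  0.2  1.7] tilt -1.0
```

```bash
python3 -m inch '[1,0,-0.1,0,0,0,15, 2,0,-0.2,0,0,0,15, 3,0,-0.4,0,0,0,15, 4,0,-0.5,0,0,0,15, 5,0,-0.6,0,0,0,15, 6,0,-0.7,0,0,0,15, 7,0,-0.8,0,0,0,15, 8,0,-0.9,0,0,0,15, 9,0,-1.1,0,0,0,15, 10,0,-1.2,0,0,0,15, 11,0,-1.3,0,0,0,15, 12,0,-1.4,0,0,0,15, 13,0,-1.5,0,0,0,15, 14,0,-1.7,0,0,0,15, 15,0,-1.8,0,0,0,15, 16,0,-1.9,0,0,0,15, 16,0,-1.9,0,0,0,15]'
python3 plan.py .5834 -.0795 .18 -11.3
python3 - <<'E'
from h import *
c=cam("side");crop(c,225,165,325,265,7,"pics/m_side.png")
c=cam("wrist");cv2.imwrite("pics/m_wrist.png",c["image"][:,:,::-1])
E
```

```text
time_s: 34.83
tool_pos: [0.5811, -0.0778, 0.1462]
eef_rot: [[0.0, 0.196, 0.981], [0.0, 0.981, -0.196], [-1.0, 0.0, 0.0]]
ft_force: [-6.8, 1.1, 9.3]
gripper_width: 0.023
shift mm [-33.8  -1.2   2.6] turn [-0.  0. -0.] | t 34.83 pos [ 0.5811 -0.0778  0.1462] jaw -11.3 w 23.0 F [-6.8  1.1  9.3] tilt -1.0
```

View pics/m_side.png

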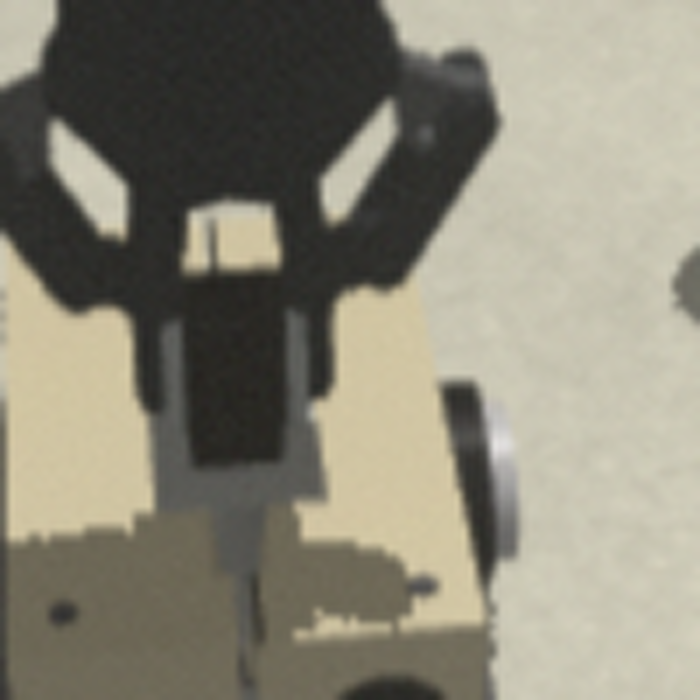

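View pics/m_wrist.png

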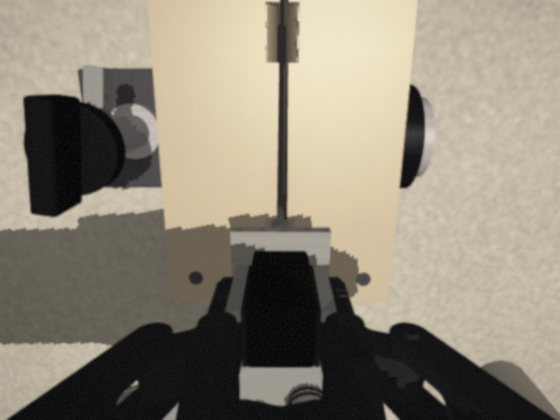

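The right screw has moved from column 82 to 63, so the right end is open about 4.6 mm against about 3 mm on the left. I'll lift out and go back to the left end.

```bash
python3 -m inch '[-2,0,0,0,0,0,15, -6,0,0,0,0,0,15, -12,0,0,0,0,0,15, -20,0,0,0,0,0,15, -32,0,0,0,0,0,15, -48,0,0,0,0,0,15, -48,0,0,0,0,0,15, -48,50,0.5,0,0,0,15, -48,90,0.8,0,0,0,15, -48,102.5,0.8,0,0,0,15, -48,102.5,0.8,0,0,0,15, -48,102.5,0.8,0,0,0,15]'
python3 plan.py .6023 .0226 .165 -11.3
python3 - <<'E'
from h import *
c=cam("side");crop(c,225,165,325,265,7,"pics/n_side.png")
c=cam("wrist");cv2.imwrite("pics/n_wrist.png",c["image"][:,:,::-1])
E
```

```text
time_s: 35.93
tool_pos: [0.6023, 0.0241, 0.194]
eef_rot: [[0.0, 0.193, 0.981], [0.0, 0.981, -0.193], [-1.0, 0.0, 0.0]]
ft_force: [0.3, -1.0, -1.8]
gripper_width: 0.0231
shift mm [29.  -1.4  0.3] turn [ 0.1  0.  -0. ] | t 35.93 pos [0.6023 0.0241 0.194 ] jaw -11.2 w 23.1 F [ 0.3 -1.  -1.8] tilt -1.0
```

View pics/n_side.png

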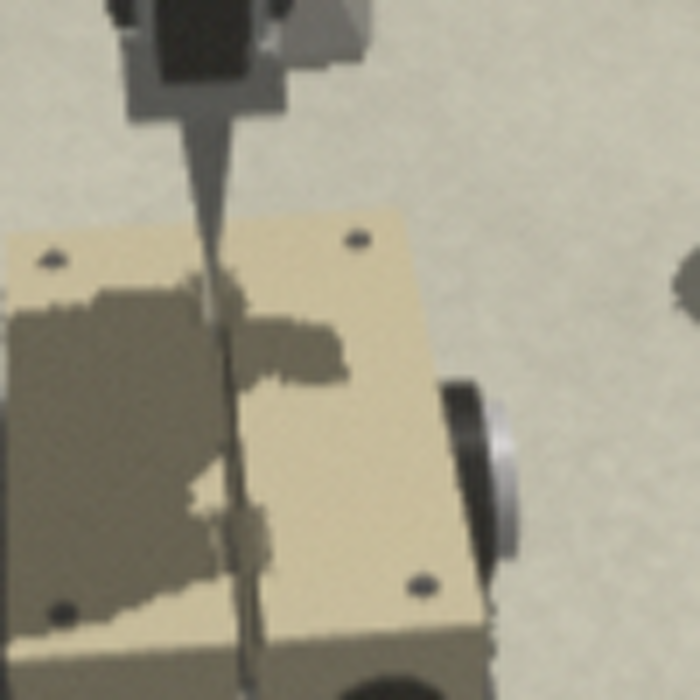

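The left screw is at column 53 and the right at 63, so the openings are about 3.0 mm left and 4.5 mm right. I'll press the left end further.

```bash
python3 -m inch '[8,-1.4,0.3,0,0,0,15, 16,-1.4,0.3,0,0,0,15, 22,-1.4,0.3,0,0,0,15, 27,-1.4,0.3,0,0,0,15, 30,-1.4,0.3,0,0,0,15, 32,-1.4,0.3,0,0,0,15, 34,-1.4,0.2,0,0,0,15, 35,-1.4,0.1,0,0,0,15, 36,-1.4,0,0,0,0,15, 37,-1.4,-0.1,0,0,0,15, 38,-1.4,-0.2,0,0,0,15, 39,-1.4,-0.3,0,0,0,15, 40,-1.4,-0.4,0,0,0,15, 41,-1.4,-0.5,0,0,0,15, 42,-1.4,-0.7,0,0,0,15, 43,-1.4,-0.8,0,0,0,15, 44,-1.4,-0.9,0,0,0,15, 45,-1.4,-1,0,0,0,15, 46,-1.4,-1.2,0,0,0,15]'
python3 plan.py .6023 .0226 .130 -11.3
```

```text
time_s: 37.62
tool_pos: [0.6011, 0.0215, 0.1485]
eef_rot: [[0.001, 0.196, 0.981], [0.0, 0.981, -0.196], [-1.0, 0.001, 0.001]]
ft_force: [-0.7, -0.9, 11.2]
gripper_width: 0.0225
shift mm [18.5  1.3  0.9] turn [ 0.   0.1 -0. ] | t 37.62 pos [0.6011 0.0215 0.1485] jaw -11.3 w 22.5 F [-0.7 -0.9 11.2] tilt -1.0
```

```bash
python3 -m inch '[1,0.1,-0.1,0,0,0,15, 2,0.2,-0.2,0,0,0,15, 3,0.3,-0.4,0,0,0,15, 4,0.4,-0.5,0,0,0,15, 5,0.5,-0.6,0,0,0,15, 6,0.6,-0.7,0,0,0,15, 7,0.7,-0.8,0,0,0,15, 8,0.7,-1,0,0,0,15, 9,0.7,-1.1,0,0,0,15, 10,0.7,-1.2,0,0,0,15, 11,0.7,-1.3,0,0,0,15, 12,0.7,-1.4,0,0,0,15, 13,0.7,-1.6,0,0,0,15, 14,0.7,-1.7,0,0,0,15, 14,0.7,-1.7,0,0,0,15]'
python3 plan.py .6023 .0226 .130 -11.3
python3 - <<'E'
from h import *
c=cam("side");crop(c,225,165,325,265,7,"pics/o_side.png")
E
```

```text
time_s: 38.87
tool_pos: [0.5995, 0.0226, 0.1343]
eef_rot: [[0.001, 0.196, 0.981], [0.0, 0.981, -0.196], [-1.0, 0.0, 0.001]]
ft_force: [0.3, 0.4, 5.8]
gripper_width: 0.023
shift mm [4.3 0.6 2.7] turn [ 0.   0.1 -0. ] | t 38.87 pos [0.5995 0.0226 0.1343] jaw -11.3 w 23.0 F [0.3 0.4 5.8] tilt -1.0
```

View pics/o_side.png

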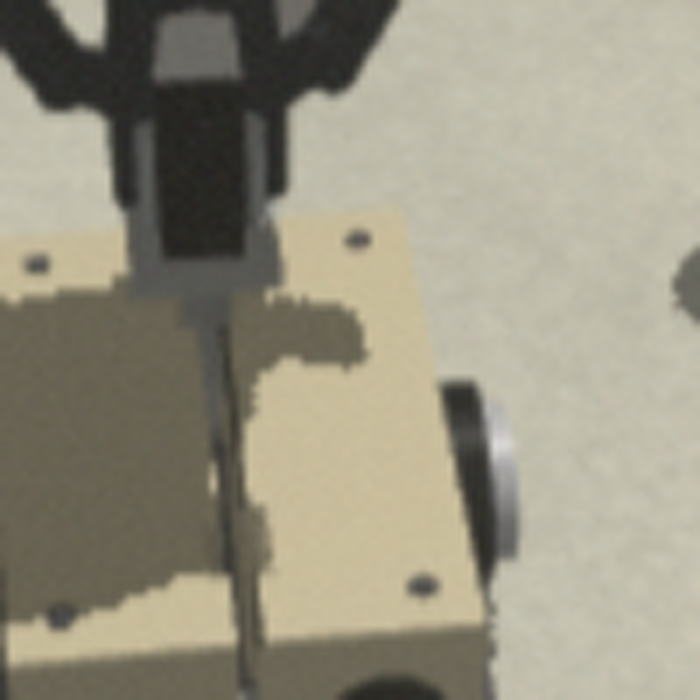

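```bash
python3 -m inch '[-2,0,0,0,0,0,15, -6,0,0,0,0,0,15, -12,0,0,0,0,0,15, -20,0,0,0,0,0,15, -34,0,0,0,0,0,15, -58,0,0,0,0,0,15, -60,0,0,0,0,0,15, -60,-50,0.5,0,0,0,15, -60,-90,1.2,0,0,0,15, -60,-103,1.2,0,0,0,15, -60,-103,1.2,0,0,0,15, -60,-103,1.2,0,0,0,15]'
cat > op.py <<'E'
from meas import *
# open seam/screw reading from side crop pixel coords (crop 225,165,k7): left-screw, right-screw
import sys
c=cam("side"); w=np.radians(-11.3);X=np.array([np.cos(w),np.sin(w)]);Y=np.array([-X[1],X[0]])
def blob(x0,y0,x1,y1):
    g=cv2.cvtColor(c["image"],cv2.COLOR_RGB2GRAY)[y0:y1,x0:x1].astype(float)
    g=cv2.resize(g,None,fx=7,fy=7,interpolation=cv2.INTER_CUBIC)
    bg=np.median(g); v=np.clip(bg*0.8-g,0,None); ys,xs=np.mgrid[:g.shape[0],:g.shape[1]]
    return f([((v*xs).sum()/v.sum(),(v*ys).sum()/v.sum())],x0,y0,7)[0]
def rd(u): return onplane(c,[u],.08)[0][:2]
E
python3 - <<'E'
from op import *
crop(c,225,165,325,265,7,"pics/p_side.png")
# originals from i_side.png (62,260),(82,613)
u0=f([(62,260),(82,613)],225,165,7)
L=blob(225,198,238,207); Rr=blob(226,248,240,257)
print("px",(L-[225,165])*7,(Rr-[225,165])*7)
for n,a,b in(("L",L,u0[0]),("R",Rr,u0[1])):
    d=rd(b)-rd(a); print(n,"screw moved -x by mm",(d@X*1000).round(2),(d@Y*1000).round(2), "y",)
E
python3 plan.py .5801 -.0785 .16 -11.3
```

```text
time_s: 39.92
tool_pos: [0.5797, -0.0799, 0.1942]
eef_rot: [[0.0, 0.198, 0.98], [0.0, 0.98, -0.198], [-1.0, 0.0, 0.0]]
ft_force: [0.8, 1.1, -1.4]
gripper_width: 0.0231
px [ 34.36304906 261.82662748] [ 57.88189235 614.44866436]
L screw moved -x by mm 7.44 1.48 y
R screw moved -x by mm 5.53 0.98 y
shift mm [34.1  0.   0.1] turn [-0. -0. -0.] | t 39.97 pos [ 0.58   -0.0785  0.1941] jaw -11.3 w 22.8 F [-0.4  0.3 -1.6] tilt -1.0
```

View pics/p_side.png

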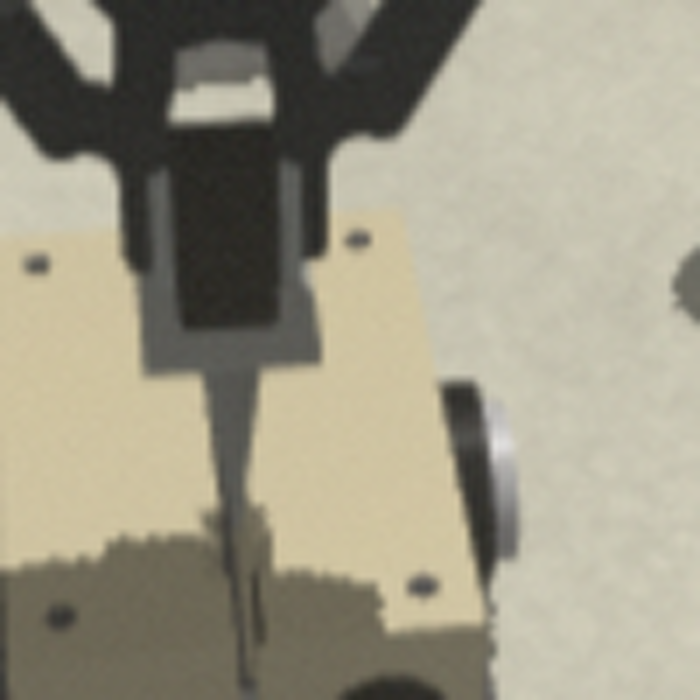

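Reading the screws by eye (columns 37 and 60) gives about 6.7 mm left and 5.2 mm right. I'll press the right end further.

```bash
python3 -m inch '[10,-0.6,0,0,0,0,15, 20,-0.6,0,0,0,0,15, 30,-0.6,0,0,0,0,15, 36,-0.6,0,0,0,0,15, 40,-0.6,0,0,0,0,15, 42,-0.6,0,0,0,0,15, 43.2,-0.6,0,0,0,0,15, 44.4,-0.6,0,0,0,0,15, 45.6,-0.6,0,0,0,0,15, 46.8,-0.6,-0.1,0,0,0,15, 48,-0.6,-0.2,0,0,0,15, 49,-0.6,-0.3,0,0,0,15, 50,-0.6,-0.5,0,0,0,15, 51,-0.6,-0.6,0,0,0,15, 52,-0.6,-0.7,0,0,0,15, 53,-0.6,-0.8,0,0,0,15, 54,-0.6,-0.9,0,0,0,15, 55,-0.6,-1,0,0,0,15, 56,-0.6,-1.1,0,0,0,15]'
python3 plan.py .5787 -.0785 .126 -11.3
python3 -m inch '[1,0,-0.1,0,0,0,15, 2,0,-0.2,0,0,0,15, 3,0,-0.3,0,0,0,15, 4,0,-0.4,0,0,0,15, 5,0,-0.5,0,0,0,15, 6,0,-0.7,0,0,0,15, 7,0,-0.8,0,0,0,15, 8,0,-0.9,0,0,0,15, 9,0,-1,0,0,0,15, 10,0,-1.1,0,0,0,15, 11,0,-1.2,0,0,0,15, 11,0,-1.2,0,0,0,15]'
python3 plan.py .5787 -.0785 .126 -11.3
python3 - <<'E'
from h import *
c=cam("side");crop(c,205,165,325,265,6,"pics/q_side.png")
E
```

```text
time_s: 41.55
tool_pos: [0.5794, -0.0792, 0.1383]
eef_rot: [[0.001, 0.196, 0.981], [-0.0, 0.981, -0.196], [-1.0, 0.0, 0.001]]
ft_force: [1.3, -0.1, 8.6]
gripper_width: 0.023
shift mm [12.3  0.6 -0.8] turn [ 0.   0.1 -0. ] | t 41.55 pos [ 0.5794 -0.0792  0.1383] jaw -11.3 w 23.0 F [ 1.3 -0.1  8.6] tilt -1.0
time_s: 42.55
tool_pos: [0.578, -0.079, 0.1272]
eef_rot: [[0.001, 0.196, 0.981], [-0.0, 0.981, -0.196], [-1.0, 0.0, 0.001]]
ft_force: [0.7, -0.3, 5.8]
gripper_width: 0.0232
shift mm [1.2 0.7 0.5] turn [-0.   0.1 -0. ] | t 42.55 pos [ 0.578  -0.079   0.1272] jaw -11.3 w 23.2 F [ 0.7 -0.3  5.8] tilt -1.0
```

View pics/q_side.png

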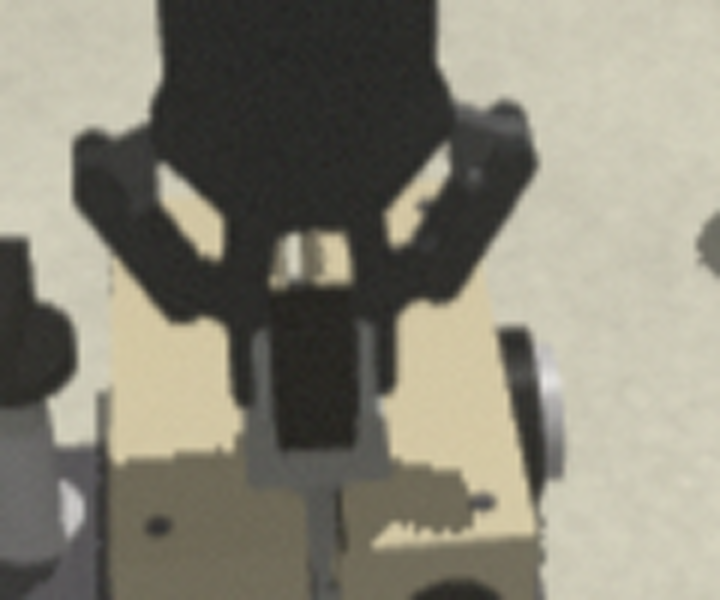

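The right end is now open about 9.5 mm by screw spacing. I'll go back to the left end.

```bash
python3 -m inch '[-2,0,0,0,0,0,15, -6,0,0,0,0,0,15, -12,0,0,0,0,0,15, -20,0,0,0,0,0,15, -34,0,0,0,0,0,15, -58,0,0,0,0,0,15, -67,0,0,0,0,0,15, -67,50,0.5,0,0,0,15, -67,90,1.6,0,0,0,15, -67,104.2,2,0,0,0,15, -67,104.2,2,0,0,0,15, -67,104.2,2,0,0,0,15]'
python3 - <<'E'
from h import *
c=cam("side");crop(c,205,165,325,265,6,"pics/r_side.png")
E
python3 plan.py .6005 .0230 .15 -11.3
```

```text
time_s: 43.6
tool_pos: [0.5998, 0.0244, 0.1937]
eef_rot: [[-0.001, 0.193, 0.981], [0.0, 0.981, -0.193], [-1.0, 0.0, -0.001]]
ft_force: [-0.7, -1.0, -2.0]
gripper_width: 0.0227
shift mm [43.8  0.3  0.7] turn [ 0. -0.  0.] | t 43.65 pos [0.5998 0.0229 0.1938] jaw -11.3 w 23.0 F [-0.7 -0.1 -1.7] tilt -1.0
```

View pics/r_side.png

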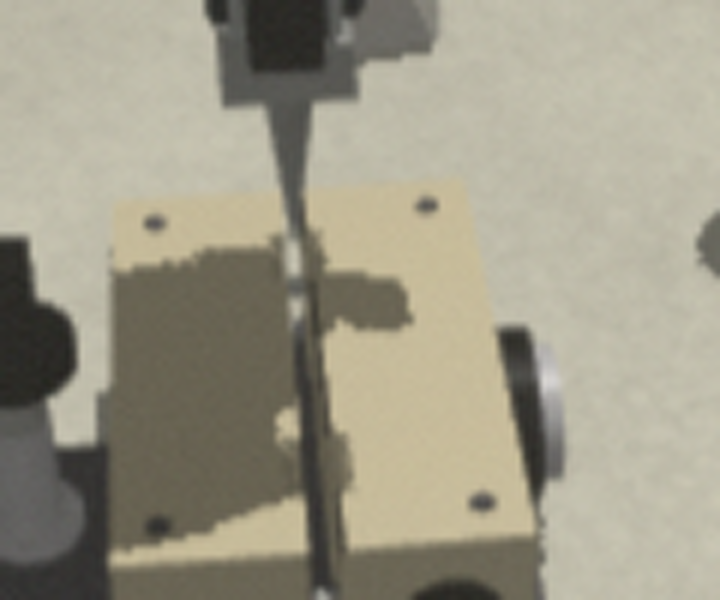

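```bash
python3 -m inch '[10,0,0.7,0,0,0,15, 20,0,0.7,0,0,0,15, 30,0,0.7,0,0,0,15, 40,0,0.7,0,0,0,15, 46,0,0.7,0,0,0,15, 50,0,0.7,0,0,0,15, 52,0,0.6,0,0,0,15, 53.2,0,0.5,0,0,0,15, 54.4,0,0.4,0,0,0,15, 55.5,0,0.3,0,0,0,15, 56.5,0,0.2,0,0,0,15, 57.5,0,0.1,0,0,0,15, 58.5,0,0,0,0,0,15, 59.5,0,-0.1,0,0,0,15, 60.5,0,-0.2,0,0,0,15, 61.5,0,-0.3,0,0,0,15, 62.5,0,-0.4,0,0,0,15, 63.5,0,-0.5,0,0,0,15, 64.5,0,-0.6,0,0,0,15, 65.5,0,-0.7,0,0,0,15]'
python3 plan.py .5989 .0230 .125 -11.3
python3 -m inch '[1,0,-0.1,0,0,0,15, 2,0,-0.2,0,0,0,15, 3,0,-0.3,0,0,0,15, 4,0,-0.4,0,0,0,15, 4,0,-0.4,0,0,0,15, 4,0,-0.4,0,0,0,15]'
python3 plan.py .5989 .0230 .125 -11.3
python3 - <<'E'
from h import *
c=cam("side");crop(c,205,165,325,265,6,"pics/s_side.png")
E
```

```text
time_s: 45.32
tool_pos: [0.5993, 0.0232, 0.129]
eef_rot: [[0.0, 0.196, 0.981], [0.001, 0.981, -0.196], [-1.0, 0.001, 0.0]]
ft_force: [-7.7, 2.1, 15.1]
gripper_width: 0.0229
shift mm [ 4.  -0.3 -0.4] turn [ 0.  0. -0.] | t 45.32 pos [0.5993 0.0232 0.129 ] jaw -11.3 w 22.9 F [-7.7  2.1 15.1] tilt -1.0
time_s: 45.82
tool_pos: [0.5988, 0.0234, 0.1248]
eef_rot: [[-0.0, 0.196, 0.981], [0.001, 0.981, -0.196], [-1.0, 0.0, -0.0]]
ft_force: [-7.5, 1.2, 9.7]
gripper_width: 0.0233
shift mm [-0.2 -0.3  0.2] turn [ 0. -0. -0.] | t 45.82 pos [0.5988 0.0234 0.1248] jaw -11.3 w 23.3 F [-7.5  1.2  9.7] tilt -1.0
```

View pics/s_side.png

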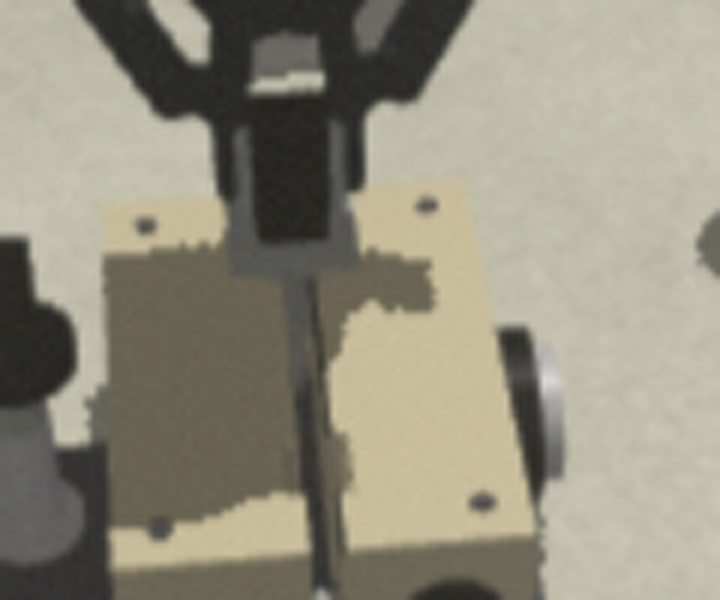

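Screw spacing now reads about 9.7 mm left and 9.5 mm right. I'll lift out and check more exactly against the starting pictures.

```bash
python3 -m inch '[-2,0,0,0,0,0,15, -6,0,0,0,0,0,15, -12,0,0,0,0,0,15, -20,0,0,0,0,0,15, -34,0,0,0,0,0,15, -58,0,0,0,0,0,15, -90,0,0,0,0,0,15, -110,0,0,0,0,0,15, -110,60,-40,0,0,0,15, -110,100,-80,0,0,0,15, -110,140,-100,0,0,0,15, -110,140,-100,0,0,0,15]'
python3 - <<'E'
from h import *
for n in("top","side"):
    c=cam(n); cv2.imwrite(f"pics/t_{n}.png",c["image"][:,:,::-1])
    if n=="top": crop(c,225,170,355,300,6,"pics/t_topc.png")
    else: crop(c,205,165,325,265,6,"pics/t_sidec.png")
E
```

```text
time_s: 46.87
tool_pos: [0.5298, 0.1761, 0.2354]
eef_rot: [[0.001, 0.197, 0.98], [0.001, 0.98, -0.197], [-1.0, 0.001, 0.001]]
ft_force: [1.2, 1.2, -1.2]
gripper_width: 0.0228
```

View pics/t_topc.png

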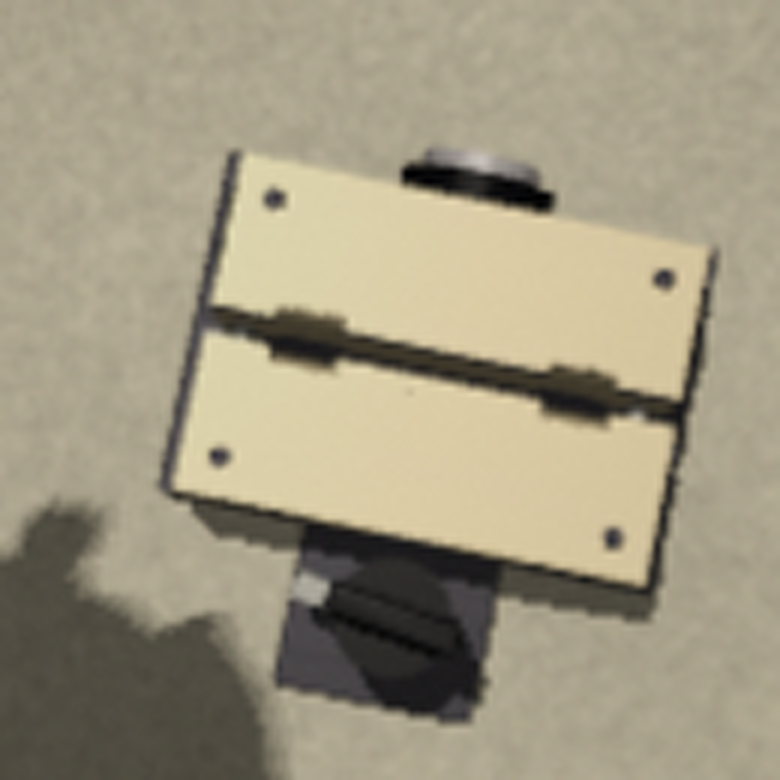

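View pics/t_sidec.png

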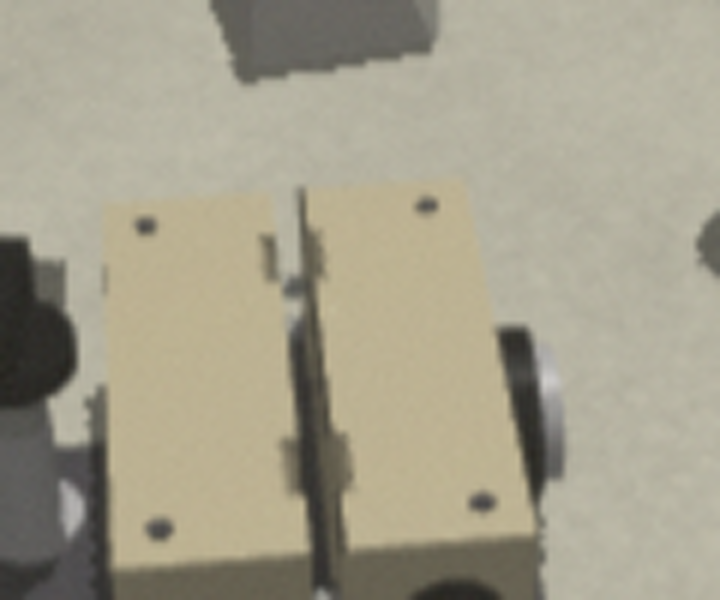

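```bash
python3 - <<'E'
from meas import *
w=np.radians(-11.3);X=np.array([np.cos(w),np.sin(w)]);Y=np.array([-X[1],X[0]])
def blob(im,u,r=4):
    g=cv2.cvtColor(im,cv2.COLOR_BGR2GRAY); u=np.array(u,float)
    for _ in range(4):
        p=cv2.getRectSubPix(g.astype(np.float32),(2*r*8+1,)*2,tuple(map(float,u))) if 0 else cv2.warpAffine(g.astype(np.float32),np.array([[8,0,-8*(u[0]-r)],[0,8,-8*(u[1]-r)]]),(16*r+1,16*r+1),flags=cv2.INTER_CUBIC)
        bg=np.median(p); v=np.clip(bg*.85-p,0,None); ys,xs=np.mgrid[:p.shape[0],:p.shape[1]]
        u=u-r+np.array([(v*xs).sum(),(v*ys).sum()])/v.sum()/8
    return u
for n,A,B in (("top",f([(214,139),(604,219),(165,372),(558,454)],235,180,6),f([(275,198),(664,279),(220,457),(614,539)],225,170,6)),
            ("side",f([(547,55),(602,352),(292,73),(309,376)],185,190,6),f([(427,205),(483,502),(146,225),(159,528)],205,165,6))):
    c=cam(n); a=cv2.imread(f"pics/a_{n}.png"); b=cv2.imread(f"pics/t_{n}.png")
    PA=onplane(c,[blob(a,u) for u in A],.08)[:,:2]; PB=onplane(c,[blob(b,u) for u in B],.08)[:,:2]
    D=(PB-PA)*1000; print(n,"jig x move",(D@X).round(2),"y",(D@Y).round(2),"initial spacing",[ (np.linalg.norm(PA[0]-PA[2])).round(4),np.linalg.norm(PA[1]-PA[3]).round(4),np.linalg.norm(PA[0]-PA[1]).round(4)])
E
```

```text
top jig x move [ 0.05  0.01 -9.32 -9.53] y [-0.01 -0.02 -0.01 -0.11] initial spacing [np.float64(0.0899), np.float64(0.0898), np.float64(0.1495)]
side jig x move [-0.   -0.05 -9.33 -8.95] y [ 0.02  0.02 -0.49 -0.31] initial spacing [np.float64(0.09), np.float64(0.09), np.float64(0.1498)]
```

Checked exactly, both ends stand 9.3 mm open and the skew is negligible (top view 9.32 and 9.53, side view 9.33 and 8.95). There's plenty of time, so I'll add about 0.7 mm at each end.

```bash
python3 plan.py .5992 .0235 .194 -11.3; python3 -m inch '[5,-136,98,0,0,0,15, 5,-136,98,0,0,0,15, 5,-136,98,0,0,0,15, 5,-136,98,0,0,0,15, 20,-136,98,0,0,0,15, 41,-136,98,0,0,0,15, 41,-136,98,0,0,0,15, 41,-136,98,0,0,0,15]'; python3 plan.py .5992 .0233 .1221 -11.3
```

```text
shift mm [  41.1 -136.1   96.9] turn [ 0.1  0.1 -0. ] | t 47.07 pos [0.5304 0.1758 0.2351] jaw -11.2 w 23.0 F [ 0.2 -1.6 -1.2] tilt -1.0
time_s: 47.73
tool_pos: [0.5997, 0.0208, 0.1933]
eef_rot: [[-0.001, 0.198, 0.98], [-0.001, 0.98, -0.198], [-1.0, -0.001, -0.001]]
ft_force: [0.1, 0.8, -0.6]
gripper_width: 0.0228
shift mm [71.2  2.4 -0.9] turn [-0.1 -0.1  0.1] | t 47.73 pos [0.5997 0.0208 0.1933] jaw -11.4 w 22.8 F [ 0.1  0.8 -0.6] tilt -1.0
```

```bash
python3 -m inch '[10,2.4,-0.9,0,0,0,15, 20,2.4,-0.9,0,0,0,15, 30,2.4,-0.9,0,0,0,15, 40,2.4,-0.9,0,0,0,15, 50,2.4,-0.9,0,0,0,15, 57,2.4,-0.9,0,0,0,15, 62,2.4,-0.9,0,0,0,15, 64,2.4,-0.9,0,0,0,15, 65,2.4,-0.9,0,0,0,15, 66,2.4,-1,0,0,0,15, 67,2.4,-1,0,0,0,15, 68,2.4,-1.1,0,0,0,15, 69,2.4,-1.2,0,0,0,15, 70,2.4,-1.3,0,0,0,15, 71,2.4,-1.4,0,0,0,15, 71.5,2.4,-1.4,0,0,0,15, 71.5,2.4,-1.4,0,0,0,15]'
python3 plan.py .5987 .0233 .1221 -11.3
```

```text
time_s: 49.15
tool_pos: [0.5989, 0.025, 0.1225]
eef_rot: [[-0.0, 0.196, 0.981], [0.001, 0.981, -0.196], [-1.0, 0.001, -0.0]]
ft_force: [-9.3, 0.8, 11.3]
gripper_width: 0.0228
shift mm [ 0.4 -1.7  0.2] turn [ 0. -0. -0.] | t 49.15 pos [0.5989 0.025  0.1225] jaw -11.3 w 22.8 F [-9.3  0.8 11.3] tilt -1.0
```

```bash
python3 -m inch '[-2,0,0,0,0,0,15, -6,0,0,0,0,0,15, -12,0,0,0,0,0,15, -20,0,0,0,0,0,15, -34,0,0,0,0,0,15, -58,0,0,0,0,0,15, -72,0,0,0,0,0,15, -72,-50,0,0,0,0,15, -72,-90,0.3,0,0,0,15, -72,-105,0.3,0,0,0,15, -72,-105,0.3,0,0,0,15, -72,-105,0.3,0,0,0,15, -72,-105,0.3,0,0,0,15]'
python3 plan.py .5789 -.0783 .1240 -11.3
```

```text
time_s: 50.23
tool_pos: [0.5792, -0.0777, 0.1944]
eef_rot: [[0.001, 0.196, 0.981], [0.0, 0.981, -0.196], [-1.0, 0.001, 0.001]]
ft_force: [-0.1, 0.1, -1.2]
gripper_width: 0.0231
shift mm [70.4 -0.7 -0.2] turn [ 0.  0. -0.] | t 50.23 pos [ 0.5792 -0.0777  0.1944] jaw -11.3 w 23.1 F [-0.1  0.1 -1.2] tilt -1.0
```

```bash
python3 -m inch '[10,-0.6,0,0,0,0,15, 20,-0.6,0,0,0,0,15, 30,-0.6,0,0,0,0,15, 40,-0.6,0,0,0,0,15, 50,-0.6,0,0,0,0,15, 57,-0.6,0,0,0,0,15, 62,-0.6,0,0,0,0,15, 64,-0.6,0,0,0,0,15, 65,-0.6,0,0,0,0,15, 66,-0.6,-0.1,0,0,0,15, 67,-0.6,-0.2,0,0,0,15, 68,-0.6,-0.3,0,0,0,15, 69,-0.6,-0.4,0,0,0,15, 70,-0.6,-0.5,0,0,0,15, 70.8,-0.6,-0.5,0,0,0,15, 70.8,-0.6,-0.5,0,0,0,15]'
python3 plan.py .5789 -.0783 .1240 -11.3
python3 -m inch '[-2,0,0,0,0,0,15, -6,0,0,0,0,0,15, -12,0,0,0,0,0,15, -20,0,0,0,0,0,15, -34,0,0,0,0,0,15, -58,0,0,0,0,0,15, -90,0,0,0,0,0,15, -115,0,0,0,0,0,15, -115,100,-40,0,0,0,15, -115,150,-80,0,0,0,15, -115,190,-100,0,0,0,15, -115,230,-100,0,0,0,15, -115,240,-100,0,0,0,15, -115,240,-100,0,0,0,15]'
cat > fin.py <<'E'
from meas import *
w=np.radians(-11.3);X=np.array([np.cos(w),np.sin(w)]);Y=np.array([-X[1],X[0]])
def blob(im,u,r=4):
    g=cv2.cvtColor(im,cv2.COLOR_BGR2GRAY); u=np.array(u,float)
    for _ in range(5):
        p=cv2.warpAffine(g.astype(np.float32),np.array([[8,0,-8*(u[0]-r)],[0,8,-8*(u[1]-r)]]),(16*r+1,16*r+1),flags=cv2.INTER_CUBIC)
        bg=np.median(p); v=np.clip(bg*.85-p,0,None); ys,xs=np.mgrid[:p.shape[0],:p.shape[1]]
        u=u-r+np.array([(v*xs).sum(),(v*ys).sum()])/v.sum()/8
    return u
for n,A,B in (("top",f([(214,139),(604,219),(165,372),(558,454)],235,180,6),f([(275,198),(664,279),(220,459),(614,541)],225,170,6)),
            ("side",f([(547,55),(602,352),(292,73),(309,376)],185,190,6),f([(427,205),(483,502),(145,225),(157,528)],205,165,6))):
    c=cam(n); a=cv2.imread(f"pics/a_{n}.png"); b=c["image"][:,:,::-1].copy()
    PA=onplane(c,[blob(a,u) for u in A],.08)[:,:2]; PB=onplane(c,[blob(b,u) for u in B],.08)[:,:2]
    D=(PB-PA)*1000; print(n,"jig x move",(D@X).round(2),"y",(D@Y).round(2))
E
python3 fin.py; python3 plan.py .4787 .3184 .24 -26.7
```

```text
time_s: 51.57
tool_pos: [0.578, -0.0786, 0.1235]
eef_rot: [[-0.0, 0.196, 0.981], [0.0, 0.981, -0.196], [-1.0, 0.0, -0.0]]
ft_force: [-7.9, 1.0, 9.5]
gripper_width: 0.0229
shift mm [-0.5  0.5  0.8] turn [ 0. -0. -0.] | t 51.57 pos [ 0.578  -0.0786  0.1235] jaw -11.3 w 22.9 F [-7.9  1.   9.5] tilt -1.0
time_s: 52.73
tool_pos: [0.528, 0.1674, 0.2392]
eef_rot: [[0.002, 0.196, 0.981], [0.001, 0.981, -0.196], [-1.0, 0.001, 0.001]]
ft_force: [2.1, 0.0, -2.1]
gripper_width: 0.0229
top jig x move [-0.03 -0.01 -9.68 -9.98] y [-0.03  0.02  0.37  0.06]
side jig x move [-0.    0.02 -9.64 -9.66] y [ 0.01 -0.03 -0.53 -0.58]
shift mm [ -1.1 133.9 -75. ] turn [15.9 -0.  -0.2] | t 52.83 pos [0.5273 0.1728 0.2385] jaw -10.8 w 22.9 F [ 0.6 -1.  -1.8] tilt -1.0
```

Both ends are now open about 9.7 to 9.8 mm and square. I'll take the wedge back to its stand.

```bash
python3 -m inch '[0,134,-75,15.6,0,0,15, 0,134,-75,15.6,0,0,15, 0,134,-75,15.6,0,0,15, 0,134,-75,15.6,0,0,15, 0,134,-75,15.6,0,0,15, 0,134,-75,15.6,0,0,15, 0,134,-75,15.6,0,0,15, 0,134,-75,15.6,0,0,15, 0,134,-75,15.6,0,0,15]'; python3 plan.py .4780 .3181 .20 -26.7
python3 - <<'E'
from h import *
c=cam("side"); cv2.imwrite("pics/u1.png",cv2.resize(c["image"][60:200,130:250,::-1],None,fx=5,fy=4.2,interpolation=cv2.INTER_CUBIC))
E
```

```text
time_s: 53.58
tool_pos: [0.4817, 0.3103, 0.2384]
eef_rot: [[0.0, 0.454, 0.891], [0.0, 0.891, -0.454], [-1.0, 0.0, 0.0]]
ft_force: [-0.2, 0.6, -0.9]
gripper_width: 0.0227
shift mm [38.4  5.2 -6.9] turn [-0.3  0.  -0. ] | t 53.58 pos [0.4817 0.3103 0.2384] jaw -27.0 w 22.7 F [-0.2  0.6 -0.9] tilt -1.0
```

View pics/u1.png

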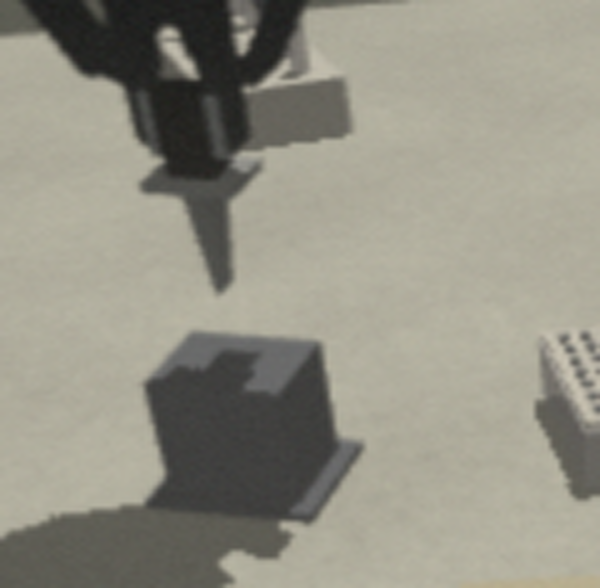

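The wedge is upright above the stand and still lined up in the jaws. I'll line it up with the opening and lower it in stages.

```bash
python3 -m inch '[0,5.2,-6.9,-0.3,0,0,15, 10,5.2,-6.9,-0.3,0,0,15, 25,5.2,-6.9,-0.3,0,0,15, 25,5.2,-6.9,-0.3,0,0,15, 25,5.2,-6.9,-0.3,0,0,15, 25,5.2,-6.9,-0.3,0,0,15]'; python3 plan.py .4780 .3181 .125 -26.7
```

```text
time_s: 54.13
tool_pos: [0.4774, 0.3192, 0.2132]
eef_rot: [[0.0, 0.448, 0.894], [-0.0, 0.894, -0.448], [-1.0, -0.0, 0.0]]
ft_force: [-0.6, 0.4, -2.1]
gripper_width: 0.0228
shift mm [88.2 -0.8  1. ] turn [0.1 0.  0. ] | t 54.13 pos [0.4774 0.3192 0.2132] jaw -26.6 w 22.8 F [-0.6  0.4 -2.1] tilt -1.0
```

```bash
python3 -m inch '[5,-0.8,1,0,0,0,15, 12,-0.8,1,0,0,0,15, 20,-0.8,1,0,0,0,15, 28,-0.8,1,0,0,0,15, 35,-0.8,1,0,0,0,15, 42,-0.8,1,0,0,0,15, 50,-0.8,1,0,0,0,15, 50,-0.8,1,0,0,0,15]'; python3 plan.py .4780 .3181 .125 -26.7; python3 -m inch '[6,0,0,0,0,0,15, 12,0,0,0,0,0,15, 18,0,0,0,0,0,15, 24,0,0,0,0,0,15, 30,0,0,0,0,0,15, 35,0,0,0,0,0,15, 38,0,0,0,0,0,15, 40,0,0,0,0,0,15, 40,0,0,0,0,0,15]';python3 plan.py .4780 .3181 .118 -26.7
```

```text
time_s: 54.8
tool_pos: [0.4773, 0.3178, 0.1613]
eef_rot: [[-0.001, 0.448, 0.894], [-0.001, 0.894, -0.448], [-1.0, -0.002, -0.001]]
ft_force: [0.0, -0.8, -0.6]
gripper_width: 0.0228
shift mm [36.3  0.7  0.5] turn [ 0.1 -0.   0.1] | t 54.8 pos [0.4773 0.3178 0.1613] jaw -26.6 w 22.8 F [ 0.  -0.8 -0.6] tilt -1.0
time_s: 55.55
tool_pos: [0.4778, 0.318, 0.1226]
eef_rot: [[-0.0, 0.448, 0.894], [-0.0, 0.894, -0.448], [-1.0, -0.0, -0.0]]
ft_force: [-0.3, 0.3, -2.2]
gripper_width: 0.023
shift mm [4.6 0.2 0.2] turn [ 0.1 -0.   0. ] | t 55.55 pos [0.4778 0.318  0.1226] jaw -26.6 w 23.0 F [-0.3  0.3 -2.2] tilt -1.0
```

Entered without contact. I'll lower the last few millimetres until it seats.

```bash
python3 -m inch '[1,0,0,0,0,0,15, 2,0,0,0,0,0,15, 3,0,0,0,0,0,15, 3.7,0,0,0,0,0,15, 3.7,0,0,0,0,0,15]'; python3 -m inch '[0.5,0,0,0,0,0,15, 1,0,0,0,0,0,15, 1,0,0,0,0,0,15]'
```

```text
time_s: 55.97
tool_pos: [0.4778, 0.3181, 0.1192]
eef_rot: [[-0.0, 0.448, 0.894], [-0.0, 0.894, -0.448], [-1.0, -0.0, 0.0]]
ft_force: [-0.1, 0.3, -1.5]
gripper_width: 0.023
time_s: 56.22
tool_pos: [0.4779, 0.3181, 0.119]
eef_rot: [[-0.0, 0.448, 0.894], [0.001, 0.894, -0.448], [-1.0, 0.0, -0.0]]
ft_force: [-5.0, -2.3, 12.6]
gripper_width: 0.023
```

The wedge is seated on its flange (upward force, TCP at 0.119, the same as when it was picked up). I'll release and withdraw.

```bash
python3 -m inch '[-1,0,0,0,0,0,50, -1,0,0,0,0,0,50, -1,0,0,0,0,0,50, -1,0,0,0,0,0,50, -1,0,0,0,0,0,50, -20,0,0,0,0,0,50, -45,0,0,0,0,0,50, -80,0,0,0,0,0,50, -120,0,0,0,0,0,50, -130,-60,-60,0,0,0,50, -130,-60,-120,0,0,0,50, -130,-60,-150,0,0,0,50, -130,-60,-150,0,0,0,50]'
python3 - <<'E'
from h import *
for n in("top","side"):
    c=cam(n); cv2.imwrite(f"pics/v_{n}.png",c["image"][:,:,::-1])
    if n=="side": crop(c,150,115,215,190,8,"pics/v_st.png")
E
python3 fin.py
```

```text
time_s: 57.3
tool_pos: [0.3153, 0.3312, 0.2485]
eef_rot: [[-0.0, 0.449, 0.894], [0.001, 0.894, -0.449], [-1.0, 0.001, -0.0]]
ft_force: [1.1, 2.8, -0.1]
gripper_width: 0.0496
top jig x move [ 1.000e-02  0.000e+00 -9.680e+00 -1.003e+01] y [-0.02 -0.    0.31  0.05]
side jig x move [-0.04  0.03 -9.64 -9.71] y [ 0.04  0.01 -0.48 -0.53]
```

View pics/v_top.png

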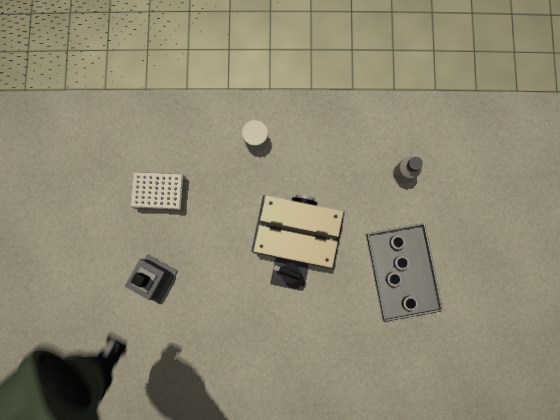

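View pics/v_side.png

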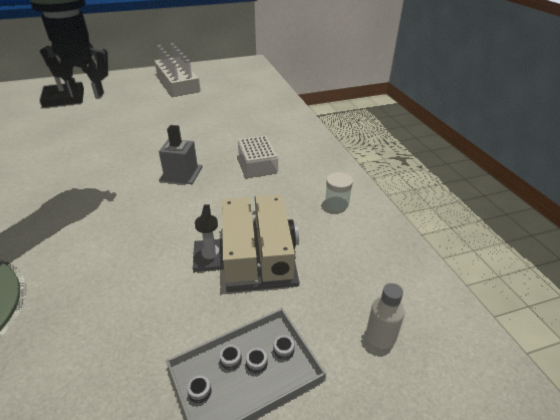

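View pics/v_st.png

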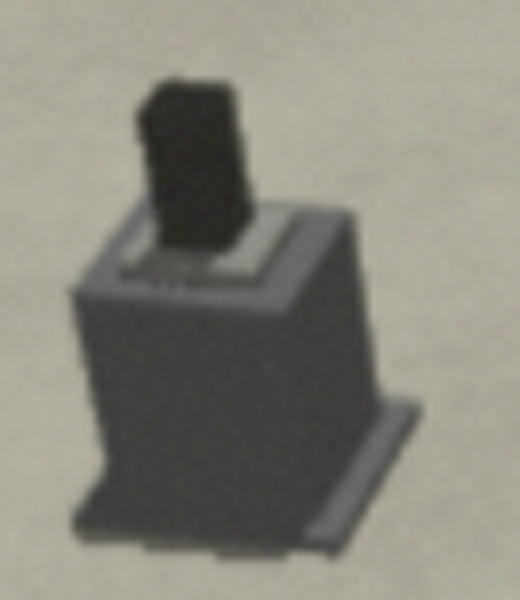

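One cap in the tray (the third, at (395,279)) has been knocked about 3 cm aside. Everything else is in place. I'll check that the cap is lying flat and clear of the others.

```bash
python3 - <<'E'
from h import *
c=cam("top"); crop(c,355,215,455,330,5,"pics/w1.png"); p=onplane(c,[(398,242),(402,263),(395,279),(410.5,303)],.027); print(p.round(3).tolist(),[np.linalg.norm(p[i]-p[j]).round(4) for i,j in((0,1),(1,2),(2,3))])
c=cam("side"); crop(c,165,310,325,420,4.5,"pics/w2.png")
E
```

```text
[[0.566, -0.262, 0.027], [0.517, -0.271, 0.027], [0.479, -0.254, 0.027], [0.424, -0.289, 0.027]] [np.float64(0.0499), np.float64(0.041), np.float64(0.0657)]
```

View pics/w1.png

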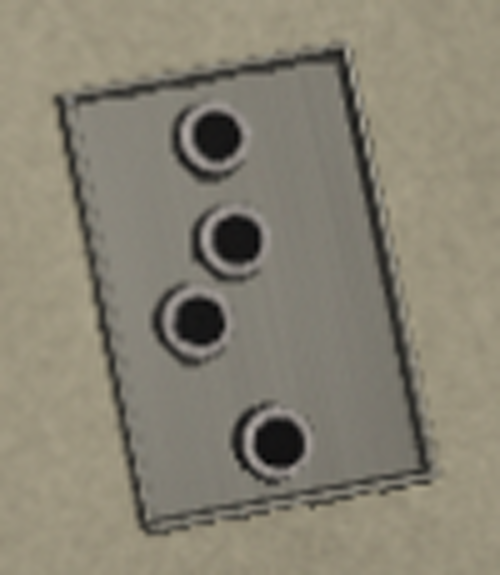

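View pics/w2.png

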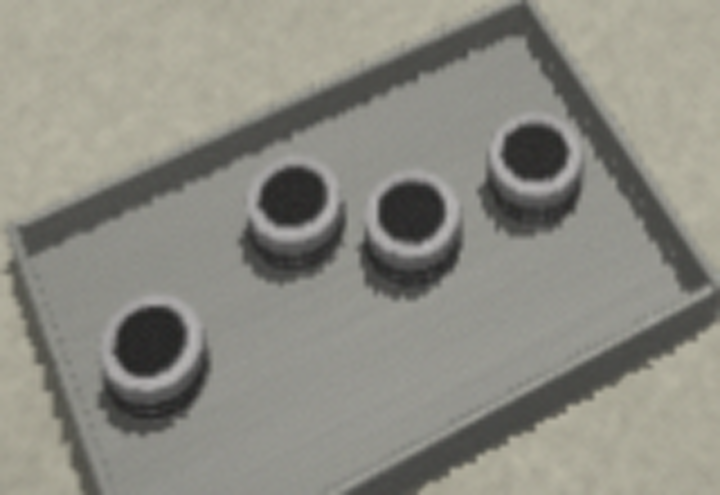

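All four caps are flat on the tray floor and clear of each other (nearest pair 41 mm between centres). The wedge is upright in its stand, and the robot is touching nothing, so I'll hand the job in.

```bash
python3 -c "
from cell import order; print(order.finish_job())"
```

```text
the job is handed in; nothing more can be done
None
```

The job is handed in at about 57 s of the 208 s allowed. The hand-in gave no verdict.

- **Caps:** All four lie flat in the tray, side by side. One was knocked about 3 cm aside during the run. It stayed flat inside the tray, 41 mm centre to centre from its nearest neighbour, so I left it there.
- **Knob:** I turned it about 82° anticlockwise (about 1.43 rad), so it is free, and left it there.
- **Opening:** I pressed the wedge in six times, alternating left and right. By my measurements neither end got more than about 4 mm ahead of the other. The last check showed 9.7 to 10.0 mm at both ends. The two cameras differed slightly: top view 9.7 left and 10.0 right, side view 9.6 and 9.7. The sliding half is square to within about 0.3 mm.
- **Wedge:** It is back upright in its stand, seated on its flange.
- **Surroundings:** In the last pictures the bottle, jar and tip box look to be where they started.
- **Forces:** The readings I took never went above 25 N or so. The highest was an upward pull while turning the knob. I read the force only at the end of each move, not continuously.

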